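# Change the soil samples on the shaker and start it

### The arm

A 7-joint arm with a two-finger parallel gripper is mounted at the origin on the work surface. World frame = base frame: x ahead of the robot, y to its left, z up, the work surface at z = 0. Lengths are in m, angles in rad, forces in N, time in s.
With the tool pointing down it reaches from about 0.425 to 0.875 m from the base axis. Payload 4.7 kg.
Tool frame: the origin (TCP) lies at the very end of the fingers, on their centre line; the grasp point (between the pads) lies 19 mm behind it (grip_point_offset is the distance from the TCP to the grasp point, in m); x points along the fingers, z is the direction in which the jaws open and shut, and the axes are right-handed (so a half turn about x gives the same grasp; the last joint's range is limited). The gripper opens to 87 mm and grips with 3 to 60 N. Pads are 19 mm wide; open, the fingers measure 117 mm over their backs; the gripper's body (75 mm by 190 mm) begins 51 mm behind the grasp point.
Start: joints at [1.354, 0.321, -0.07, 1.45, 0.023, 1.371, -0.057], TCP at [0.149, -0.633, 0.223] pointing down, gripper open.
Joint ranges: [-2.86, 2.86], [-0.3, 2.09], [-1.38, 1.24], [0.06, 2.45], [-1.56, 4.7], [0.09, 2.05], [-2.69, 2.69]. Speed limits (rad/s): [2.57, 2.57, 3.14, 3.14, 3.14, 3.14, 3.14].

### API

Orientations are given as a rotation vector (axis times angle).
In Python, from bench import get_state, get_image, calibration, close_job, grip_point_offset gives the robot as it stands.
- The arm moves only by the tool play_rows, never from a script. Its argument "targets" is a list of rows, each an object with "claw": the closure, from 0 (fully open) to 1 (shut); "linear": the shift along the tool's x, y, z as a fraction of full scale, a list of three; "rotation": the turn, a rotation vector about the tool's x, y, z as a fraction of full scale, a list of three. In form: [{"claw": claw, "linear": [x, y, z], "rotation": [wx, wy, wz]}, ...]. A call has 1 to 10 rows; each row shifts and turns the pose as measured when the row begins, along the tool's axes as they then stand; what a row does not reach is not made up. Full scale, the value 1, is 2.5 cm for a shift and 90 degrees for a turn. A row lasts 1/12 s, in which the tool goes at most 41.7 mm and 7.16 degrees, less where a joint would pass 70% of its speed; a pose out of reach is approached as far as the arm can. A call with a number of a shift or a turn outside -1 to 1 is refused whole. A call with a gripper value outside its range is refused whole. The fingers move at their own pace and stop on an object; "newtons" is the grip in N (left out, the last holds). Time passes only in rows, so rows that do not move let the fingers close. It gives the time, the measured TCP pose, the force and the opening at its end, in the units of the state.
- get_state(): the state, without advancing time (a new reading comes with each control period).
- get_image(name): name is "scene" or "side" or "wrist"; returns the picture (480x640x3 uint8, blue, green, red); there is no depth.
- calibration(name): a dict with "fx", "fy", "cx", "cy" (pixels), "rvec" (rotation vector, rad) and "tvec" (3), from world to camera coordinates, as OpenCV has them; the wrist camera has in their place "hand_eye" (4x4, takes a point from camera to tool coordinates, whose origin is the TCP and whose axes are the tool frame's). Camera axes: x right, y down, z forward; pixel columns grow to the right and rows downward; lengths in m; the calibration is good to about 2 mm. A picture is of the moment at which its call begins: read the wrist's pose just before it. calibration takes no time and is no camera call.
- close_job(): hands the job in, once; it reports no verdict.
The state is a dict: "time": time; "joint_positions": joint angles; "qd": joint speeds; "joint_torque": joint torques, N m; "position": TCP position; "tool_rot": TCP orientation; "ft_force": force on the tool from outside, world axes, zero at the start; "torque": the same for the moment, N m; "grip_width": opening from 0.0 (shut) to 1.0 (fully open).
Only numpy, scipy, OpenCV 4.12 (cv2) and the standard library are available. Lean on these libraries where they do the work, as an engineer would, in place of code of your own. Each camera call takes 0.05 s, during which the arm holds its last target. There are 200 camera calls.

### The job

Take the finished white-lidded jar off the shaker and stand it in the yellow tray, and stand every red-lidded jar upright on the shaker's platform. Then push the clear gate fully shut on its catch, and only after that turn the speed dial until its white pointer lines up with the red marker. Do not knock over or shove aside the amber bottle and the beaker.

Things in the scene. Friction and masses are not known exactly. Their poses are not given: they have to be found in the camera images.
- jar1: soil sample jar, upright: brown body 44 mm across and 42 mm high, red lid 46 mm across and 14 mm high, 56 mm tall in all, about 90 g. Origin: centre of its underside, z up along the jar. A waiting sample, to be shaken; 3 to 5 of the five are present, standing on the table right of the shaker.
- jar2: soil sample jar, upright: brown body 44 mm across and 42 mm high, red lid 46 mm across and 14 mm high, 56 mm tall in all, about 90 g. Origin: centre of its underside, z up along the jar. A waiting sample, to be shaken; 3 to 5 of the five are present, standing on the table right of the shaker.
- jar3: soil sample jar, upright: brown body 44 mm across and 42 mm high, red lid 46 mm across and 14 mm high, 56 mm tall in all, about 90 g. Origin: centre of its underside, z up along the jar. A waiting sample, to be shaken; 3 to 5 of the five are present, standing on the table right of the shaker.
- jar4: soil sample jar, upright: brown body 44 mm across and 42 mm high, red lid 46 mm across and 14 mm high, 56 mm tall in all, about 90 g. Origin: centre of its underside, z up along the jar. A waiting sample, to be shaken; 3 to 5 of the five are present, standing on the table right of the shaker.
- jar5: soil sample jar, upright: brown body 44 mm across and 42 mm high, red lid 46 mm across and 14 mm high, 56 mm tall in all, about 90 g. Origin: centre of its underside, z up along the jar. A waiting sample, to be shaken; 3 to 5 of the five are present, standing on the table right of the shaker.
- done_jar: soil sample jar, upright: brown body 44 mm across and 42 mm high, white lid 46 mm across and 14 mm high, 56 mm tall in all, about 90 g. Origin: centre of its underside, z up along the jar. The finished sample, standing somewhere on the shaker's platform at the start.
- tray: yellow square tray for finished samples, fixed to the table, 92 x 92 mm outside, 12 mm high, walls 4 mm, inner floor 84 x 84 mm about 4 mm above the table. Origin: centre of its underside; x and y along its sides.
- shaker: white fixed bench shaker. Origin on the table below the platform's centre. Platform: black mat 206 x 206 mm, top 78 mm above the table, open above, clear walls (inner faces 108 mm from centre, tops 143 mm above the table) at +x, -x, +y; clear gate at -y. Beyond it a grey panel, top 30 mm above the table, x -115 to 75, y -280 to -130 mm, with the dial at x -30, y -225 mm.
- gate (a joint): clear gate on an upright hinge (rad): 0 shut, along the shaker's +x; grows as its free end swings out to the shaker's -y, up to 1.4. Stays where left (0.06 N m). The last 0.07 rad ride over a sprung catch needing about 5 N at the blue plate; then it seats at 0 (below 0.03). 207 mm long, 5 mm thick, lower edge 86 and upper edge 140 mm above the table; passes over the dial.
- gate_push (a point): centre of the outer face of the blue push plate on the gate (26 mm wide, 44 mm high), 170 mm from the hinge and 112 mm above the table. Frame: x from the hinge to the free end, -y out of the outer face; push along +y to shut.
- gate_hinge (a point): point on the gate's hinge axis, 112 mm above the table, at x = -105, y = -120 mm in the shaker's frame.
- dial (a joint): angle of the black speed dial on the control panel (rad): 0 when its white pointer looks to the shaker's -x, growing clockwise seen from above, 0 to 4.71, with stops. It turns smoothly (friction 0.04 N m) and stays where it is left.
- dial_grip (a point): point on the dial's axis, 62 mm above the table, at the height to grip. The dial is a disc 60 mm across with a bar on it, 46 mm long along its x, 14 mm wide along its y, top 71 mm and underside of the bar 39 mm above the table. Frame turns with the dial.
- dial_tip (a point): outer end of the dial's white pointer, 29 mm from the axis; the pointer looks along the -x of this frame, which turns with the dial.
- mark: flat red marker on the dial's scale, 34 to 53 mm from the dial's axis. Origin: on the dial's axis, 30 mm above the table; the marker lies along this frame's -x, so the dial is set when the pointer's frame is parallel to it. It stands 1.3 to 3.7 rad clockwise of the shaker's -x.
- amber: bystander: closed amber bottle 38 mm across, 78 mm high, standing among the jars. Origin: centre of its underside.
- beaker: bystander: glass beaker 52 mm across, 60 mm high, standing among the jars. Origin: centre of its underside.
There are look-alikes about, which are no part of the job. What is shaped like the jar5 but green or turquoise is not meant.

How it is judged:
On the way, in this order (a step that is already met when the one before it is completed fails the run):
1. the white-lidded jar stands in the tray and every red-lidded jar stands on the platform, let go (x of jar1 in the frame of shaker between -0.095 and 0.095 m and y of jar1 in the frame of shaker between -0.095 and 0.095 m and z of jar1 in the frame of shaker between 0.07 and 0.086 m and angle between each of jar1, jar2, jar3, jar4, jar5, done_jar's own z axis and vertical below 0.2 rad and linear speed of each of jar1, jar2, jar3, jar4, jar5, done_jar below 0.03 m/s and x of jar2 in the frame of shaker between -0.095 and 0.095 m and y of jar2 in the frame of shaker between -0.095 and 0.095 m and z of jar2 in the frame of shaker between 0.07 and 0.086 m and x of jar3 in the frame of shaker between -0.095 and 0.095 m and y of jar3 in the frame of shaker between -0.095 and 0.095 m and z of jar3 in the frame of shaker between 0.07 and 0.086 m and x of jar4 in the frame of shaker between -0.095 and 0.095 m and y of jar4 in the frame of shaker between -0.095 and 0.095 m and z of jar4 in the frame of shaker between 0.07 and 0.086 m and x of jar5 in the frame of shaker between -0.095 and 0.095 m and y of jar5 in the frame of shaker between -0.095 and 0.095 m and z of jar5 in the frame of shaker between 0.07 and 0.086 m and x of done_jar in the frame of tray between -0.034 and 0.034 m and y of done_jar in the frame of tray between -0.034 and 0.034 m and z of done_jar in the frame of tray between -0.003 and 0.012 m and contact force between the fingers and jar1 below 0.1 N and contact force between the fingers and jar2 below 0.1 N and contact force between the fingers and jar3 below 0.1 N and contact force between the fingers and jar4 below 0.1 N and contact force between the fingers and jar5 below 0.1 N and contact force between the fingers and done_jar below 0.1 N), for 0.2 s.
2. the gate is shut on its catch (value of joint gate below 0.03 rad), for 0.2 s.
3. the dial's pointer is on the red marker (angle between the x axis of dial_tip and the x axis of mark, either way round below 0.12 rad and x of dial_tip in the frame of mark below 0 m), for 0.2 s.
At the end, for the whole second after the job is handed in: White-lidded jar upright (0.2 rad), at rest, within 34 mm of the tray's centre; each red-lidded jar upright on the platform, within 95 mm of its centre along each side; gate below 0.03 rad; pointer within 0.12 rad of the red marker; nothing held (all of step 3 and x of jar1 in the frame of shaker between -0.095 and 0.095 m and y of jar1 in the frame of shaker between -0.095 and 0.095 m and z of jar1 in the frame of shaker between 0.07 and 0.086 m and angle between each of jar1, jar2, jar3, jar4, jar5, done_jar's own z axis and vertical below 0.2 rad and x of jar2 in the frame of shaker between -0.095 and 0.095 m and y of jar2 in the frame of shaker between -0.095 and 0.095 m and z of jar2 in the frame of shaker between 0.07 and 0.086 m and x of jar3 in the frame of shaker between -0.095 and 0.095 m and y of jar3 in the frame of shaker between -0.095 and 0.095 m and z of jar3 in the frame of shaker between 0.07 and 0.086 m and x of jar4 in the frame of shaker between -0.095 and 0.095 m and y of jar4 in the frame of shaker between -0.095 and 0.095 m and z of jar4 in the frame of shaker between 0.07 and 0.086 m and x of jar5 in the frame of shaker between -0.095 and 0.095 m and y of jar5 in the frame of shaker between -0.095 and 0.095 m and z of jar5 in the frame of shaker between 0.07 and 0.086 m and x of done_jar in the frame of tray between -0.034 and 0.034 m and y of done_jar in the frame of tray between -0.034 and 0.034 m and z of done_jar in the frame of tray between -0.003 and 0.012 m and linear speed of done_jar below 0.03 m/s and contact force between the fingers and jar1 below 0.1 N and contact force between the fingers and jar2 below 0.1 N and contact force between the fingers and jar3 below 0.1 N and contact force between the fingers and jar4 below 0.1 N and contact force between the fingers and jar5 below 0.1 N and contact force between the fingers and done_jar below 0.1 N and value of joint gate below 0.03 rad); the robot touches nothing.
It fails at once if the dial is turned while the gate is open (distance of dial_tip from where it was at the start of the episode above 0.01 m and value of joint gate above 0.06 rad).
It fails at once if the amber is knocked over or shoved more than 60 mm (angle between amber's own z axis and vertical above 0.6 rad or distance of amber from where it was at the start of the episode above 0.06 m).
It fails at once if the beaker is knocked over or shoved more than 60 mm (angle between beaker's own z axis and vertical above 0.6 rad or distance of beaker from where it was at the start of the episode above 0.06 m).
Of jar1, jar2, jar3, jar4, jar5 only 3 to 5 are there at a start; the rules pass over those that are not, and their reading is None.
At some moment in a run one of jar1, jar2, jar3, jar4, jar5 may be knocked a few centimetres aside while the robot is not near it.
It also fails if it takes over 210 s, if anything falls off the work surface, if the arm or the gripper's body presses on something with over 40 N, if the wrist force passes 120 N, or if a joint passes its speed limit or range.

## Working session

There is one attempt and no reset: what is moved stays moved. The work goes in short steps, Python scripts to look and compute and a tool call to move; the robot and the scene stay as the last step left them, time stands still between calls to the robot, and variables do not carry over. Pictures are saved under pics/ and viewed, about 12 in all and at most 16, crops included, and the job is handed in when it is done.

Besides the shell and the picture viewer there is one more tool, called as name(argument=value, ...) on one line, values as JSON. play_rows: Moves the arm, as the interface text tells. Shift numbers are shares of 2.5 cm and turn numbers shares of 90 degrees, none past 1 either way. Its arguments: {"type":"object","properties":{"targets":{"type":"array"},"newtons":{"type":"number"}},"required":["targets"]}

```bash
ls; mkdir -p pics; python3 - <<'E'
from bench import *
import cv2
s=get_state();print(s)
for n in("scene","side","wrist"):
    print(n,calibration(n)); cv2.imwrite(f"pics/{n}0.png",get_image(n))
print(grip_point_offset)
E
```

```text
pics
{'time': 0.0, 'joint_positions': array([ 1.35410054,  0.32181945, -0.07008542,  1.45167801,  0.02260516,
        1.37079128, -0.05689886]), 'qd': array([-0.00062553,  0.00108369,  0.00258864,  0.00012219, -0.00028277,
       -0.00183422, -0.00112199]), 'joint_torque': array([ 3.74094925e-04, -4.91282523e+01, -4.03197370e-01, -3.12528276e+01,
       -6.37278683e-02,  4.34586941e-02,  1.87533419e-04]), 'position': array([ 0.14851212, -0.63223752,  0.22146231]), 'tool_rot': array([ 1.03864889,  1.31118785, -1.03680591]), 'ft_force': array([-0.51697061, -0.55562515, -0.2885531 ]), 'torque': array([-0.0338029 ,  0.03500395,  0.0195172 ]), 'grip_width': 0.9975787475361824}
scene {'fx': 486.55358999985515, 'fy': 486.55358999985515, 'cx': 321.3451009095254, 'cy': 246.87395516304383, 'rvec': array([ 0.85952196,  2.68882486, -0.88312532]), 'tvec': array([ 0.49754401, -0.15090357,  1.21050534])}
side {'fx': 435.61006146283177, 'fy': 435.61006146283177, 'cx': 325.56496563796355, 'cy': 240.2742684206172, 'rvec': array([ 0.49900948, -2.57767201,  1.38311912]), 'tvec': array([0.44193423, 0.24228184, 0.79997246])}
wrist {'fx': 402.8677793333484, 'fy': 402.8677793333484, 'cx': 318.5447184348921, 'cy': 236.14207606657342, 'hand_eye': array([[-9.37738643e-04, -2.41110536e-01,  9.70497208e-01,
        -1.62568621e-01],
       [-6.19439652e-04, -9.70497308e-01, -2.41111160e-01,
         6.65809634e-02],
       [ 9.99999368e-01, -8.27263704e-04,  7.60719402e-04,
         5.92280555e-04],
       [ 0.00000000e+00,  0.00000000e+00,  0.00000000e+00,
         1.00000000e+00]])}
0.0187
```

View pics/scene0.png

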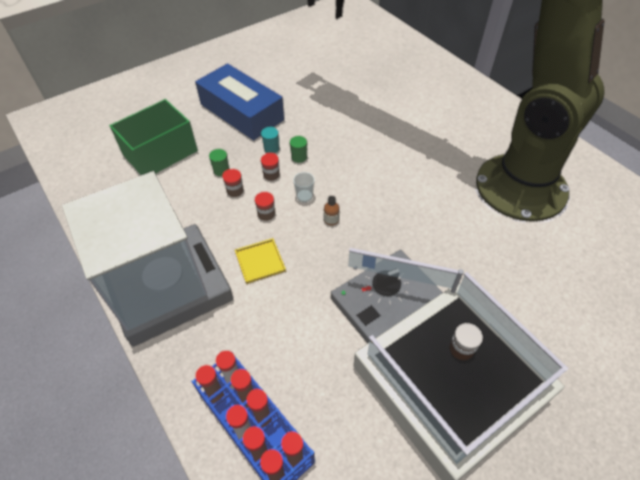

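View pics/side0.png

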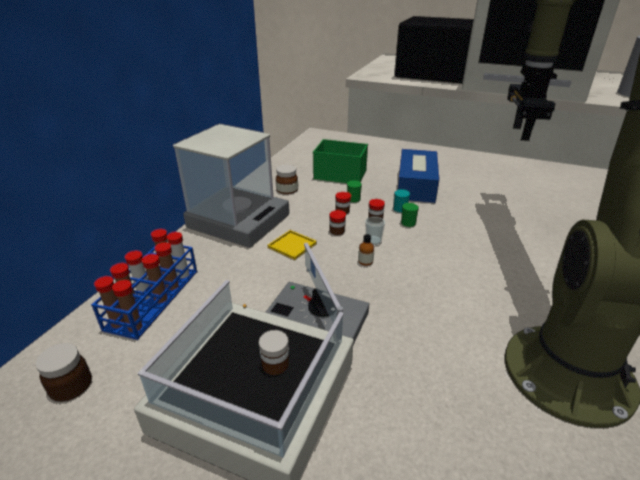

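The scene view shows three red-lidded jars at about (233,182), (270,166) and (265,206), the tray at (260,260), the white-lidded jar at (467,340) and the open gate at (400,262). The side view shows the same layout. Turquoise and green jars, tubes and spare jars are the decoys.

```bash
cat > h.py <<'E'
import numpy as np, cv2
from bench import *
from scipy.spatial.transform import Rotation as R
def cam(n,st=None):
    c=calibration(n); K=np.array([[c['fx'],0,c['cx']],[0,c['fy'],c['cy']],[0,0,1.]])
    if n=='wrist':
        st=st or get_state(); T=np.eye(4);T[:3,:3]=R.from_rotvec(st['tool_rot']).as_matrix();T[:3,3]=st['position']
        M=np.linalg.inv(T@np.array(c['hand_eye']))
    else:
        M=np.eye(4);M[:3,:3]=cv2.Rodrigues(np.array(c['rvec']))[0];M[:3,3]=c['tvec']
    return K,M
def plane(C,uv,z):
    K,M=C;uv=np.atleast_2d(uv).astype(float)
    d=np.c_[uv,np.ones(len(uv))]@np.linalg.inv(K).T@M[:3,:3]; o=-M[:3,:3].T@M[:3,3]
    return o+d*((z-o[2])/d[:,2])[:,None]
def proj(C,P):
    K,M=C; p=np.atleast_2d(P)@M[:3,:3].T+M[:3,3]; p=p@K.T; return p[:,:2]/p[:,2:]
def blobs(mask,amin=20):
    n,l,s,c=cv2.connectedComponentsWithStats(mask.astype(np.uint8))
    return [(c[i].round(1),s[i],l==i) for i in range(1,n) if s[i][4]>=amin]
def hsv(im): return [a.astype(int) for a in cv2.split(cv2.cvtColor(im,cv2.COLOR_BGR2HSV))]
def red(im): h,s,v=hsv(im); return ((h<8)|(h>172))&(s>140)&(v>70)
def yellow(im): h,s,v=hsv(im); return (h>20)&(h<35)&(s>130)&(v>90)
E
python3 - <<'E'
from h import *
for n in("scene","side"):
    im=cv2.imread(f"pics/{n}0.png");C=cam(n)
    for c,s,m in blobs(red(im),6):
        print(n,'red',c,s[4],plane(C,c,.049).round(3)[0,:2],'z.03',plane(C,c,.03).round(3)[0,:2])
    for c,s,m in blobs(yellow(im),100):
        q=cv2.convexHull(np.argwhere(m)[:,::-1].astype(np.int32)); P=plane(C,q[:,0],.012)[:,:2]
        print(n,'tray',cv2.minAreaRect(P.astype(np.float32)*1000))
    h,s,v=hsv(im)
    for c,s_,m in blobs((v<60),1500):
        if n=='scene' and not(380<c[0]<540 and c[1]>290): continue
        if n=='side' and not(180<c[0]<340 and c[1]>290): continue
        q=cv2.convexHull(np.argwhere(m)[:,::-1].astype(np.int32)); P=plane(C,q[:,0],.078)[:,:2]
        print(n,'mat',c,s_[4],cv2.minAreaRect(P.astype(np.float32)*1000),cv2.approxPolyDP(q,6,True)[:,0].tolist())
C=cam('scene');D=cam('side')
print('white top scene',plane(C,[468,334],.134),plane(D,[273,339],.134))
im=cv2.imread("pics/scene0.png");cv2.imwrite("pics/a.png",cv2.resize(im[230:480,320:580],None,fx=3,fy=2.4*1.0,interpolation=2)[:600])
E
```

```text
scene red [269.4 159.9] 193 [ 0.484 -0.399] z.03 [ 0.475 -0.417]
scene red [231.2 176.1] 211 [ 0.588 -0.406] z.03 [ 0.581 -0.424]
scene red [263.8 199.7] 218 [ 0.563 -0.295] z.03 [ 0.556 -0.311]
scene red [366.  288.2] 14 [0.52  0.029] z.03 [0.512 0.021]
scene red [225.2 360. ] 269 [ 0.826 -0.   ] z.03 [ 0.824 -0.009]
scene red [205.3 375.1] 295 [0.869 0.004] z.03 [ 0.868 -0.005]
scene red [240.4 379.3] 313 [0.821 0.048] z.03 [0.82 0.04]
scene red [256.3 399.4] 349 [0.816 0.096] z.03 [0.815 0.089]
scene red [236.6 415.9] 338 [0.859 0.101] z.03 [0.858 0.094]
scene red [253.2 438.3] 385 [0.854 0.149] z.03 [0.854 0.143]
scene red [291.9 443.5] 378 [0.806 0.193] z.03 [0.804 0.188]
scene red [270.9 461.5] 421 [0.849 0.197] z.03 [0.848 0.192]
scene tray ((648.5516357421875, -179.62831115722656), (91.79695129394531, 88.55352783203125), 75.81765747070312)
scene mat [463.3 372. ] 10249 ((492.9942626953125, 262.6707763671875), (199.17909240722656, 179.01760864257812), 89.62513732910156) [[540, 381], [466, 443], [388, 349], [459, 300]]
side red [342.8 196.8] 140 [ 0.582 -0.401] z.03 [ 0.594 -0.435]
side red [376.2 204.1] 143 [ 0.48  -0.396] z.03 [ 0.489 -0.429]
side red [337.5 215.5] 180 [ 0.559 -0.295] z.03 [ 0.57  -0.325]
side red [137.3 263.2] 1695 [0.905 0.078] z.03 [0.927 0.059]
side red [306.8 297.5] 22 [0.501 0.041] z.03 [0.51  0.021]
side tray ((639.866943359375, -174.81576538085938), (98.9119873046875, 96.21426391601562), 75.76290893554688)
side mat [249.1 366.9] 8050 ((508.84478759765625, 246.87258911132812), (167.9141845703125, 182.90805053710938), 89.65465545654297) [[321, 340], [277, 420], [175, 381], [232, 313]]
white top scene [[0.47260947 0.2385294  0.134     ]] [[0.46997246 0.23931534 0.134     ]]
```

View pics/a.png

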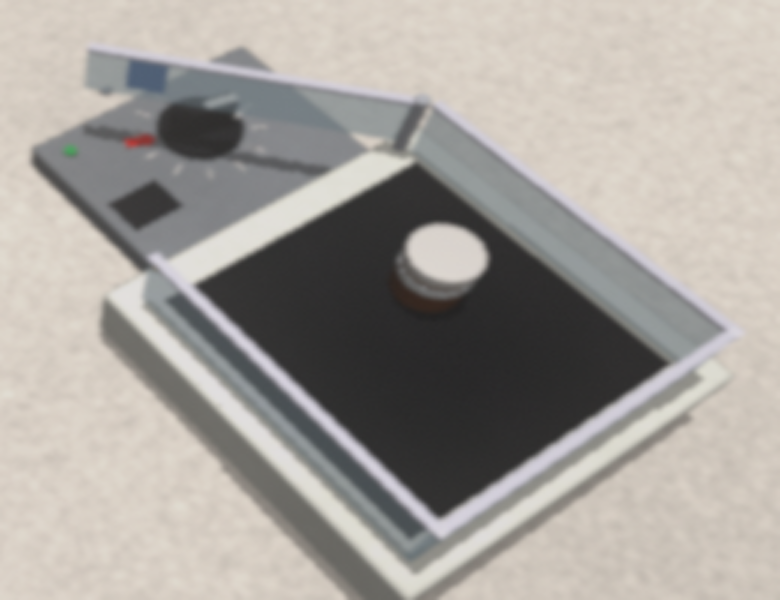

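```bash
python3 - <<'E'
from h import *
C=cam('scene');D=cam('side')
W=plane(C,[[461.7,271.7],[566,368],[466.7,450],[371.7,337.5]],.143);print(W.round(3),W.mean(0))
M=plane(C,[[458,299],[543,381]],.078);print(M.round(3),np.linalg.norm(M[0]-M[1]))
e=(W[1]-W[0]+W[2]-W[3])/2;print('yaw of y axis',np.degrees(np.arctan2(-e[0],e[1])))
print('dial',plane(C,[[387,283]],.05),'mark',plane(C,[[366,288.2]],.03))
print('panel corner',plane(C,[[332,295]],.03))
print('gate top end',plane(C,[[350,251],[461,271]],.140))
print(plane(D,[[307,246]],.14),'side walltops',plane(D,[[147,378],[230,286],[278,441],[340,308]],.143).round(3))
E
```

```text
[[0.396 0.145 0.143]
 [0.393 0.374 0.143]
 [0.613 0.371 0.143]
 [0.613 0.152 0.143]] [0.5038698  0.26038883 0.143     ]
[[0.404 0.163 0.078]
 [0.401 0.364 0.078]] 0.20107232475201495
yaw of y axis 0.4684387529779739
dial [[0.47811265 0.04476017 0.05      ]] mark [[0.51169883 0.02088478 0.03      ]]
panel corner [[ 0.57827496 -0.00675896  0.03      ]]
gate top end [[ 0.53296383 -0.01311346  0.14      ]
 [ 0.39443432  0.14179835  0.14      ]]
[[ 0.52127588 -0.00966698  0.14      ]] side walltops [[0.595 0.378 0.143]
 [0.596 0.162 0.143]
 [0.382 0.394 0.143]
 [0.394 0.142 0.143]]
```

```bash
python3 - <<'E'
from h import *
s=get_state();print(R.from_rotvec(s['tool_rot']).as_matrix().round(3))
im=cv2.imread("pics/wrist0.png");cv2.imwrite("pics/b.png",np.hstack([cv2.resize(im,(400,300)),cv2.resize(cv2.imread("pics/scene0.png")[120:240,190:350],(400,300),interpolation=2)]))
C=cam('scene')
print('teal,green,green,beaker,amber',plane(C,[[270,145],[299,156],[219,167],[304,193],[332,217]],[0.0]).round(3)[:,:2].tolist())
E
```

```text
[[-0.     0.973  0.229]
 [ 0.001  0.229 -0.973]
 [-1.    -0.    -0.001]]
teal,green,green,beaker,amber [[0.429, -0.493], [0.389, -0.413], [0.58, -0.499], [0.452, -0.296], [0.441, -0.194]]
```

View pics/b.png

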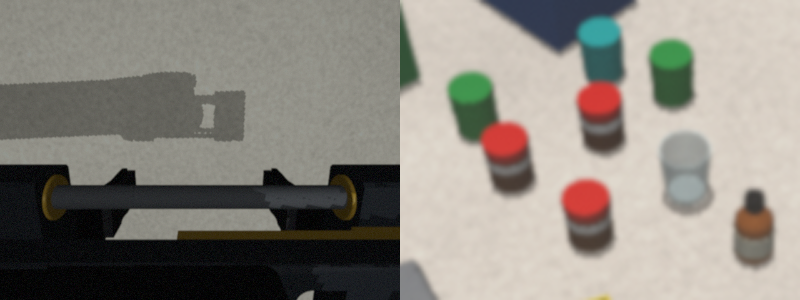

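The left half, from the wrist camera, shows only the fingers and the arm's shadow. In the right half, the teal jar is close behind jar 1, the green jar close behind jar 2, and the beaker sits right of jar 3.

```bash
python3 - <<'E'
from h import *
C=cam('scene')
print(plane(C,[[270,135.5],[298.4,144.5],[218.4,157],[304,178]],.049).round(3)[:,:2].tolist())
E
```

```text
[[0.435, -0.475], [0.395, -0.404], [0.581, -0.482], [0.449, -0.298]]
```

```bash
cat >> h.py <<'E'
def go(p,yaw=None,st=None):
    """world target TCP (tool down, jaw axis z at angle yaw) -> rows in tool axes and units"""
    st=st or get_state(); Rm=R.from_rotvec(st['tool_rot']).as_matrix()
    d=Rm.T@(np.array(p)-st['position'])/.025
    if yaw is None: yaw=-1.339
    z=np.array([np.cos(yaw),np.sin(yaw),0]);x=np.array([0,0,-1.]);T=np.c_[x,np.cross(z,x),z]
    w=R.from_matrix(Rm.T@T).as_rotvec()/(np.pi/2)
    n=int(np.ceil(max(np.abs(d).max()/.98,1)))
    print('t',round(st['time'],2),'pos',st['position'].round(4),'w',round(st['grip_width']*87,1),'F',st['ft_force'].round(1))
    print('total',d.round(2),'rot',w.round(3),'rows',n,'each',(d/n).round(3))
E
python3 -c "
from h import *
go([.4825,-.398,.16])"
```

```text
t 0.15 pos [ 0.1485 -0.6324  0.2217] w 87.1 F [ 0.3 -0.8 -0.6]
total [ 2.48 15.15 -6.07] rot [-0.001 -0.001  0.   ] rows 16 each [ 0.155  0.947 -0.379]
```

play_rows(targets=[{"claw":0.2,"linear":[0.15,0.95,-0.38],"rotation":[0,0,0]},{"claw":0.2,"linear":[0.15,0.95,-0.38],"rotation":[0,0,0]},{"claw":0.2,"linear":[0.15,0.95,-0.38],"rotation":[0,0,0]},{"claw":0.2,"linear":[0.15,0.95,-0.38],"rotation":[0,0,0]},{"claw":0.2,"linear":[0.15,0.95,-0.38],"rotation":[0,0,0]},{"claw":0.2,"linear":[0.15,0.95,-0.38],"rotation":[0,0,0]},{"claw":0.2,"linear":[0.15,0.95,-0.38],"rotation":[0,0,0]},{"claw":0.2,"linear":[0.15,0.95,-0.38],"rotation":[0,0,0]},{"claw":0.2,"linear":[0.15,0.95,-0.38],"rotation":[0,0,0]},{"claw":0.2,"linear":[0.15,0.95,-0.38],"rotation":[0,0,0]}], newtons=15)

```text
time: 0.98
position: [0.3565, -0.4845, 0.1781]
tool_rot: [1.049, 1.311, -1.054]
ft_force: [-0.1, -0.3, -0.1]
grip_width: 0.801
```

```bash
python3 -c "
from h import *
go([.4825,-.398,.16])"
```

```text
t 0.98 pos [ 0.3565 -0.4845  0.1781] w 69.7 F [-0.1 -0.3 -0.1]
total [ 0.7   5.66 -2.31] rot [-0.012 -0.003  0.005] rows 6 each [ 0.116  0.944 -0.385]
```

play_rows(targets=[{"claw":0.2,"linear":[0.1,0.94,-0.38],"rotation":[-0.006,0,0]},{"claw":0.2,"linear":[0.1,0.94,-0.38],"rotation":[-0.006,0,0]},{"claw":0.2,"linear":[0.1,0.94,-0.38],"rotation":[0,0,0]},{"claw":0.2,"linear":[0.1,0.94,-0.38],"rotation":[0,0,0]},{"claw":0.2,"linear":[0.1,0.94,-0.38],"rotation":[0,0,0]},{"claw":0.2,"linear":[0.1,0.8,-0.35],"rotation":[0,0,0]},{"claw":0.2,"linear":[0,0,0],"rotation":[0,0,0]},{"claw":0.2,"linear":[0,0,0],"rotation":[0,0,0]}])

```text
time: 1.65
position: [0.4875, -0.3853, 0.1577]
tool_rot: [1.031, 1.329, -1.028]
ft_force: [0.1, 0.1, -0.9]
grip_width: 0.799
```

```bash
cat >> h.py <<'E'
def wred(fn,z=.049,mask=red,amin=150):
    st=get_state();im=get_image('wrist');cv2.imwrite(fn,im);C=cam('wrist',st)
    for c,s,m in blobs(mask(im),amin): print('wrist',c,s[4],plane(C,c,z).round(4)[0,:2])
def sred(fn):
    for n in("scene","side"):
        im=get_image(n);cv2.imwrite(f"pics/{n}{fn}.png",im);C=cam(n)
        for c,s,m in blobs(red(im),60):
            if c[0]<330 and c[1]>240: continue
            P=plane(C,c,.049).round(3)[0,:2]; Q=plane(C,c,.127).round(3)[0,:2]
            print(n,c,s[4],'table',P,'mat',Q)
E
python3 -c "
from h import *
go([.4825,-.398,.16]);wred('pics/w1.png');go([.4825,-.398,.16])"
```

```text
t 1.65 pos [ 0.4875 -0.3853  0.1577] w 69.5 F [ 0.1  0.1 -0.9]
total [-0.1  -0.32  0.44] rot [ 0.008 -0.008  0.004] rows 1 each [-0.096 -0.317  0.443]
wrist [209.2  86.5] 4340 [ 0.5641 -0.2941]
wrist [387.7  91.6] 4336 [ 0.5884 -0.4049]
wrist [337.9 243.1] 3298 [ 0.4842 -0.3995]
t 1.7 pos [ 0.4878 -0.3847  0.1576] w 69.5 F [-0.3  1.  -0.2]
total [-0.1  -0.33  0.46] rot [ 0.008 -0.008  0.004] rows 1 each [-0.101 -0.333  0.465]
```

View pics/w1.png

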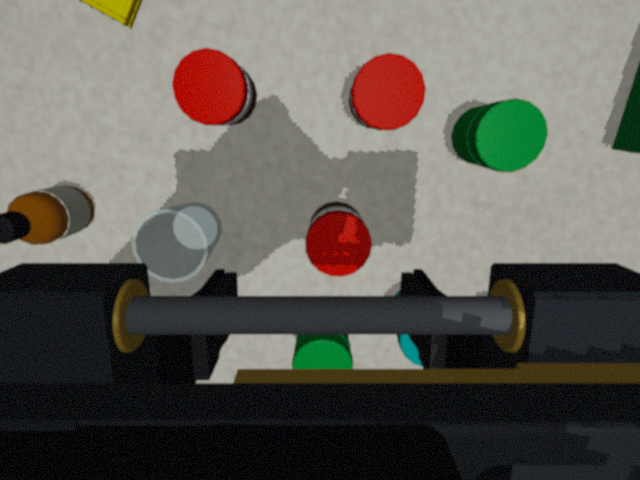

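The wrist view shows jar 1's lid at (338,243), jar 3 at (210,87), jar 2 at (388,92) and the beaker at (178,243). These agree with the two-view estimates to about 3 mm.

play_rows(targets=[{"claw":0.2,"linear":[0,-0.33,0.5],"rotation":[0.008,-0.008,0.004]},{"claw":0.2,"linear":[0.6,0,0],"rotation":[0,0,0]},{"claw":0.2,"linear":[0.8,0,0],"rotation":[0,0,0]},{"claw":0.2,"linear":[0.8,0,0],"rotation":[0,0,0]},{"claw":0.2,"linear":[0,0,0],"rotation":[0,0,0]},{"claw":0.2,"linear":[0,0,0],"rotation":[0,0,0]}])

```text
time: 2.2
position: [0.4743, -0.4129, 0.1029]
tool_rot: [1.042, 1.296, -1.055]
ft_force: [0.8, 0.0, 0.3]
grip_width: 0.799
```

```bash
python3 -c "
from h import *
go([.4825,-.399,.028])"
```

```text
t 2.2 pos [ 0.4743 -0.4129  0.1029] w 69.5 F [0.8 0.  0.3]
total [ 2.99  0.45 -0.51] rot [-0.011  0.007  0.001] rows 4 each [ 0.748  0.111 -0.126]
```

play_rows(targets=[{"claw":0.2,"linear":[0,0,0],"rotation":[0,0,0]},{"claw":0.2,"linear":[0,0,0],"rotation":[0,0,0]}])

```text
time: 2.37
position: [0.4723, -0.416, 0.1043]
tool_rot: [1.044, 1.293, -1.059]
ft_force: [0.6, 0.6, 0.1]
grip_width: 0.804
```

play_rows(targets=[{"claw":0.2,"linear":[0,0.4,-0.4],"rotation":[-0.01,0.007,0]}])

```text
time: 2.45
position: [0.4779, -0.4077, 0.1054]
tool_rot: [1.04, 1.304, -1.049]
ft_force: [0.2, -1.6, -0.2]
grip_width: 0.8
```

play_rows(targets=[{"claw":0.2,"linear":[0,0,0],"rotation":[0,0,0]}])

```text
time: 2.53
position: [0.4808, -0.405, 0.1065]
tool_rot: [1.04, 1.305, -1.043]
ft_force: [1.3, 1.1, 0.7]
grip_width: 0.804
```

play_rows(targets=[{"claw":0.2,"linear":[0,0,0],"rotation":[0,0,0]}])

```text
time: 2.62
position: [0.4813, -0.4052, 0.1074]
tool_rot: [1.039, 1.304, -1.043]
ft_force: [0.3, -0.3, 0.5]
grip_width: 0.802
```

```bash
python3 -c "
from h import *
go([.4825,-.399,.028])"
```

```text
t 2.62 pos [ 0.4813 -0.4052  0.1074] w 69.8 F [ 0.3 -0.3  0.5]
total [ 3.18  0.1  -0.25] rot [-0.004  0.003 -0.   ] rows 4 each [ 0.794  0.025 -0.061]
```

play_rows(targets=[{"claw":0.2,"linear":[0.6,0.1,-0.25],"rotation":[-0.004,0.003,0]},{"claw":0.2,"linear":[0.7,0,0],"rotation":[0,0,0]},{"claw":0.2,"linear":[0.6,0,0],"rotation":[0,0,0]},{"claw":0.2,"linear":[0.3,0,0],"rotation":[0,0,0]}])

```text
time: 2.95
position: [0.487, -0.397, 0.0528]
tool_rot: [1.033, 1.304, -1.03]
ft_force: [0.5, -0.1, -0.9]
grip_width: 0.802
```

```bash
python3 -c "
from h import *
go([.4825,-.399,.028])"
```

```text
t 2.95 pos [ 0.487  -0.397   0.0528] w 69.8 F [ 0.5 -0.1 -0.9]
total [ 0.99 -0.2   0.03] rot [ 0.003  0.003 -0.004] rows 2 each [ 0.495 -0.101  0.016]
```

play_rows(targets=[{"claw":0.2,"linear":[0.5,-0.2,0.03],"rotation":[0.003,0.003,-0.004]},{"claw":0.2,"linear":[0.4,0,0],"rotation":[0,0,0]},{"claw":0.2,"linear":[0.1,0,0],"rotation":[0,0,0]}])

```text
time: 3.2
position: [0.4814, -0.3967, 0.0231]
tool_rot: [1.036, 1.315, -1.035]
ft_force: [-0.2, 0.0, -0.2]
grip_width: 0.798
```

```bash
python3 -c "
from h import *
go([.4825,-.399,.028])"
```

```text
t 3.2 pos [ 0.4814 -0.3967  0.0231] w 69.5 F [-0.2  0.  -0.2]
total [-0.2   0.02  0.1 ] rot [ 0.002 -0.002  0.001] rows 1 each [-0.198  0.021  0.1  ]
```

play_rows(targets=[{"claw":0.2,"linear":[-0.25,0.02,0.1],"rotation":[0,0,0]},{"claw":1,"linear":[0,0,0],"rotation":[0,0,0]},{"claw":1,"linear":[0,0,0],"rotation":[0,0,0]},{"claw":1,"linear":[0,0,0],"rotation":[0,0,0]},{"claw":1,"linear":[0,0,0],"rotation":[0,0,0]},{"claw":1,"linear":[0,0,0],"rotation":[0,0,0]},{"claw":1,"linear":[-0.3,0,0],"rotation":[0,0,0]},{"claw":1,"linear":[-0.8,0,0],"rotation":[0,0,0]},{"claw":1,"linear":[-0.9,0,0],"rotation":[0,0,0]},{"claw":1,"linear":[-0.9,0,0],"rotation":[0,0,0]}], newtons=20)

```text
time: 4.03
position: [0.4796, -0.3974, 0.1009]
tool_rot: [1.038, 1.326, -1.037]
ft_force: [0.6, -0.4, -0.1]
grip_width: 0.52
```

```bash
python3 -c "
from h import *
go([.563,.28,.24])"
```

```text
t 4.03 pos [ 0.4796 -0.3974  0.1009] w 45.3 F [ 0.6 -0.4 -0.1]
total [ -5.34   9.48 -25.65] rot [ 0.001 -0.008  0.005] rows 27 each [-0.198  0.351 -0.95 ]
```

play_rows(targets=[{"claw":1,"linear":[-0.8,0.35,-0.5],"rotation":[0,-0.008,0.005]},{"claw":1,"linear":[-0.8,0.35,-0.95],"rotation":[0,0,0]},{"claw":1,"linear":[-0.7,0.35,-0.95],"rotation":[0,0,0]},{"claw":1,"linear":[-0.7,0.35,-0.95],"rotation":[0,0,0]},{"claw":1,"linear":[-0.6,0.35,-0.95],"rotation":[0,0,0]},{"claw":1,"linear":[-0.5,0.35,-0.95],"rotation":[0,0,0]},{"claw":1,"linear":[-0.4,0.35,-0.95],"rotation":[0,0,0]},{"claw":1,"linear":[-0.2,0.35,-0.95],"rotation":[0,0,0]},{"claw":1,"linear":[-0.2,0.35,-0.95],"rotation":[0,0,0]},{"claw":1,"linear":[-0.2,0.35,-0.95],"rotation":[0,0,0]}])

```text
time: 4.87
position: [0.5134, -0.1558, 0.2447]
tool_rot: [1.039, 1.287, -1.046]
ft_force: [0.7, -0.7, -0.9]
grip_width: 0.52
```

```bash
python3 -c "
from h import *
go([.563,.28,.24]);print(get_state()['joint_positions'].round(2))"
```

```text
t 4.87 pos [ 0.5134 -0.1558  0.2447] w 45.2 F [ 0.7 -0.7 -0.9]
total [ -0.05   5.74 -16.58] rot [-0.007  0.011 -0.005] rows 17 each [-0.003  0.338 -0.975]
[ 0.67  0.08 -0.45  1.7   0.05  1.36 -1.14]
```

play_rows(targets=[{"claw":1,"linear":[-0.05,0.34,-0.97],"rotation":[-0.007,0.011,-0.005]},{"claw":1,"linear":[-0.05,0.34,-0.97],"rotation":[0,0,0]},{"claw":1,"linear":[-0.05,0.34,-0.97],"rotation":[0,0,0]},{"claw":1,"linear":[-0.05,0.34,-0.97],"rotation":[0,0,0]},{"claw":1,"linear":[-0.05,0.34,-0.97],"rotation":[0,0,0]},{"claw":1,"linear":[-0.05,0.34,-0.97],"rotation":[0,0,0]},{"claw":1,"linear":[-0.05,0.34,-0.97],"rotation":[0,0,0]},{"claw":1,"linear":[-0.05,0.34,-0.97],"rotation":[0,0,0]},{"claw":1,"linear":[-0.05,0.34,-0.97],"rotation":[0,0,0]},{"claw":1,"linear":[-0.05,0.34,-0.97],"rotation":[0,0,0]}])

```text
time: 5.7
position: [0.5392, 0.1135, 0.2658]
tool_rot: [1.035, 1.298, -1.034]
ft_force: [0.4, -0.2, -1.6]
grip_width: 0.521
```

```bash
python3 -c "
from h import *
go([.563,.28,.24]);print(get_state()['joint_positions'].round(2))"
```

```text
t 5.7 pos [0.5392 0.1135 0.2658] w 45.3 F [ 0.4 -0.2 -1.6]
total [ 1.    2.45 -6.27] rot [ 0.     0.006 -0.005] rows 7 each [ 0.143  0.35  -0.896]
[ 0.36  0.13 -0.68  1.62  0.09  1.41 -1.67]
```

play_rows(targets=[{"claw":1,"linear":[0.1,0.35,-0.9],"rotation":[0,0.006,-0.005]},{"claw":1,"linear":[0.1,0.35,-0.9],"rotation":[0,0,0]},{"claw":1,"linear":[0.1,0.35,-0.9],"rotation":[0,0,0]},{"claw":1,"linear":[0.1,0.35,-0.9],"rotation":[0,0,0]},{"claw":1,"linear":[0.1,0.35,-0.8],"rotation":[0,0,0]},{"claw":1,"linear":[0.1,0.3,-0.5],"rotation":[0,0,0]},{"claw":1,"linear":[0.1,0.1,-0.2],"rotation":[0,0,0]},{"claw":1,"linear":[0,0,0],"rotation":[0,0,0]},{"claw":1,"linear":[0,0,0],"rotation":[0,0,0]}])

```text
time: 6.45
position: [0.5591, 0.2642, 0.2532]
tool_rot: [1.032, 1.312, -1.024]
ft_force: [0.2, -1.3, -1.6]
grip_width: 0.519
```

```bash
python3 -c "
from h import *
go([.563,.28,.18]);print(get_state()['joint_positions'].round(2))
sred('1'); st=get_state();im=get_image('wrist');cv2.imwrite('pics/w2.png',im)
C=cam('wrist',st);print(proj(C,[[.395,.154,.143],[.611,.154,.143],[.611,.37,.143],[.503,.262,.078],[.471,.239,.134]]).round())
go([.563,.28,.18])"
```

```text
t 6.45 pos [0.5591 0.2642 0.2532] w 45.2 F [ 0.2 -1.3 -1.6]
total [ 2.93  0.29 -0.57] rot [ 0.007 -0.001 -0.003] rows 3 each [ 0.977  0.095 -0.19 ]
[ 0.11  0.32 -0.75  1.47  0.22  1.43 -1.97]
scene [231.1 176. ] 207 table [ 0.588 -0.406] mat [ 0.615 -0.331]
scene [263.9 199.8] 213 table [ 0.563 -0.295] mat [ 0.593 -0.23 ]
scene [465.6 326.8] 128 table [0.419 0.207] mat [0.462 0.225]
scene [456.9 341.2] 539 table [0.454 0.219] mat [0.494 0.236]
side [342.9 196.8] 141 table [ 0.582 -0.401] mat [ 0.534 -0.262]
side [337.6 215.5] 183 table [ 0.559 -0.295] mat [ 0.514 -0.17 ]
[[401. 459.]
 [491. 201.]
 [178. 123.]
 [304. 279.]
 [321. 348.]]
t 6.6 pos [0.5596 0.2631 0.2534] w 45.4 F [-0.3 -0.2 -1. ]
total [ 2.94  0.28 -0.63] rot [ 0.006 -0.    -0.004] rows 3 each [ 0.979  0.092 -0.208]
```

View pics/w2.png

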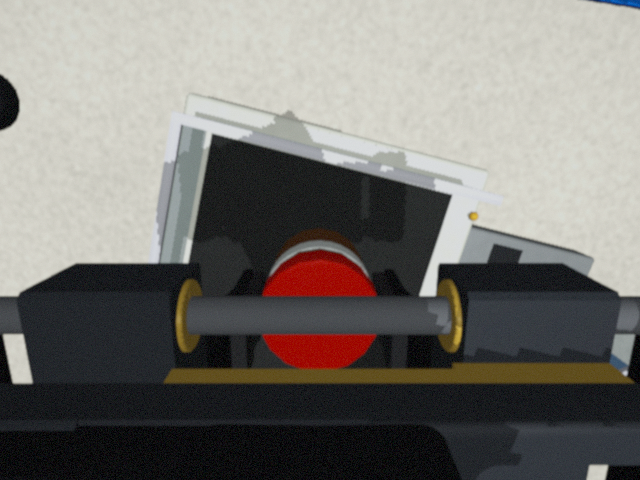

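The wrist view shows the wall-top corners at (175,117) and (503,200), the mat corners at (212,135) and (449,193), and the jar held upright.

```bash
python3 -c "
from h import *
st=get_state();C=cam('wrist',st)
P=plane(C,[[212,135],[449,193]],.078);print(P,np.linalg.norm(P[0]-P[1]))
print(plane(C,[[175,117],[503,200]],.143))"
```

```text
[[0.60562483 0.36281535 0.078     ]
 [0.60636679 0.16053106 0.078     ]] 0.20228565343323932
[[0.61455583 0.37194633 0.143     ]
 [0.61387489 0.14576532 0.143     ]]
```

play_rows(targets=[{"claw":1,"linear":[0.5,0.28,-0.6],"rotation":[0.006,0,-0.004]},{"claw":1,"linear":[0.9,0,0],"rotation":[0,0,0]},{"claw":1,"linear":[0.9,0,0],"rotation":[0,0,0]},{"claw":1,"linear":[0.9,0,0],"rotation":[0,0,0]},{"claw":1,"linear":[0.6,0,0],"rotation":[0,0,0]},{"claw":1,"linear":[0.3,0,0],"rotation":[0,0,0]}])

```text
time: 7.1
position: [0.5688, 0.2717, 0.153]
tool_rot: [1.05, 1.294, -1.041]
ft_force: [-0.5, -0.7, -1.1]
grip_width: 0.52
```

```bash
python3 -c "
from h import *
go([.563,.28,.107])"
```

```text
t 7.1 pos [0.5688 0.2717 0.153 ] w 45.2 F [-0.5 -0.7 -1.1]
total [ 1.84 -0.18 -0.38] rot [-0.009  0.003 -0.006] rows 2 each [ 0.918 -0.088 -0.19 ]
```

play_rows(targets=[{"claw":1,"linear":[0.5,-0.18,-0.38],"rotation":[-0.009,0.003,-0.006]},{"claw":1,"linear":[0.6,0,0],"rotation":[0,0,0]},{"claw":1,"linear":[0.3,0,0],"rotation":[0,0,0]},{"claw":1,"linear":[0.1,0,0],"rotation":[0,0,0]}])

```text
time: 7.43
position: [0.5627, 0.2779, 0.1136]
tool_rot: [1.039, 1.309, -1.039]
ft_force: [-1.0, -0.4, -1.1]
grip_width: 0.518
```

```bash
python3 -c "
from h import *
go([.563,.28,.107])"
```

```text
t 7.43 pos [0.5627 0.2779 0.1136] w 45.0 F [-1.  -0.4 -1.1]
total [ 0.26  0.03 -0.08] rot [-0.002  0.     0.   ] rows 1 each [ 0.263  0.03  -0.079]
```

play_rows(targets=[{"claw":1,"linear":[0.2,0,0],"rotation":[0,0,0]},{"claw":1,"linear":[0.1,0,0],"rotation":[0,0,0]}])

```text
time: 7.6
position: [0.5635, 0.2787, 0.1083]
tool_rot: [1.04, 1.308, -1.037]
ft_force: [-5.5, -3.3, 15.5]
grip_width: 0.516
```

play_rows(targets=[{"claw":1,"linear":[0.1,0,0],"rotation":[0,0,0]}])

```text
time: 7.68
position: [0.5639, 0.2789, 0.1085]
tool_rot: [1.041, 1.306, -1.037]
ft_force: [-5.9, -3.6, 14.8]
grip_width: 0.519
```

play_rows(targets=[{"claw":1,"linear":[-0.05,0,0],"rotation":[0,0,0]},{"claw":0.2,"linear":[0,0,0],"rotation":[0,0,0]},{"claw":0.2,"linear":[0,0,0],"rotation":[0,0,0]},{"claw":0.2,"linear":[0,0,0],"rotation":[0,0,0]},{"claw":0.2,"linear":[0,0,0],"rotation":[0,0,0]},{"claw":0.2,"linear":[-0.5,0,0],"rotation":[0,0,0]},{"claw":0.2,"linear":[-0.9,0,0],"rotation":[0,0,0]},{"claw":0.2,"linear":[-0.9,0,0],"rotation":[0,0,0]},{"claw":0.2,"linear":[-0.5,0,0],"rotation":[0,0,0]},{"claw":0.2,"linear":[0,0,0],"rotation":[0,0,0]}])

```text
time: 8.52
position: [0.5647, 0.2802, 0.1876]
tool_rot: [1.043, 1.305, -1.033]
ft_force: [0.3, 1.4, 0.7]
grip_width: 0.8
```

```bash
python3 -c "
from h import *
go([.471,.239,.18]); sred('2')
h=cv2.imread('pics/scene2.png')[230:480,320:580];cv2.imwrite('pics/c.png',cv2.resize(h,None,fx=2,fy=2,interpolation=2))"
```

```text
t 8.52 pos [0.5647 0.2802 0.1876] w 69.6 F [0.3 1.4 0.7]
total [ 0.27 -4.03  0.75] rot [-0.002 -0.001 -0.005] rows 5 each [ 0.054 -0.805  0.151]
scene [231.1 176.1] 208 table [ 0.588 -0.406] mat [ 0.615 -0.331]
scene [263.8 199.8] 216 table [ 0.563 -0.295] mat [ 0.593 -0.23 ]
scene [444.2 385.4] 695 table [0.532 0.267] mat [0.565 0.279]
side [342.8 196.8] 140 table [ 0.582 -0.401] mat [ 0.534 -0.262]
side [337.6 215.5] 184 table [ 0.559 -0.295] mat [ 0.514 -0.17 ]
```

View pics/c.png

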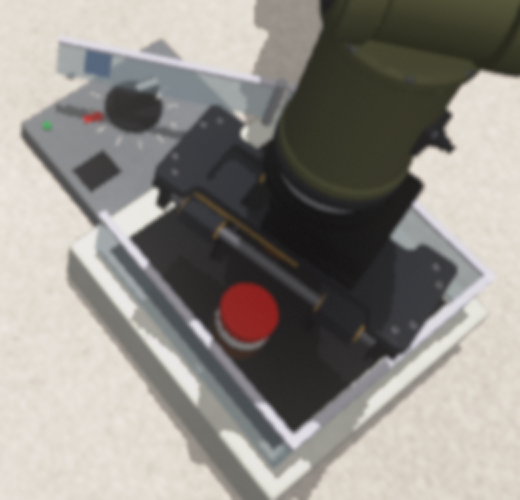

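Jar 1 stands upright on the mat at about (.565,.279), crop pixel (248,312).

play_rows(targets=[{"claw":0.2,"linear":[0.05,-0.7,0.15],"rotation":[0,0,-0.005]},{"claw":0.2,"linear":[0.05,-0.85,0.15],"rotation":[0,0,0]},{"claw":0.2,"linear":[0.05,-0.85,0.15],"rotation":[0,0,0]},{"claw":0.2,"linear":[0.05,-0.8,0.15],"rotation":[0,0,0]},{"claw":0.2,"linear":[0.05,-0.4,0.1],"rotation":[0,0,0]},{"claw":0.2,"linear":[0,0,0],"rotation":[0,0,0]},{"claw":0.2,"linear":[0,0,0],"rotation":[0,0,0]}])

```text
time: 9.2
position: [0.4725, 0.2373, 0.1685]
tool_rot: [1.029, 1.319, -1.054]
ft_force: [1.2, 0.6, 0.1]
grip_width: 0.797
```

```bash
python3 -c "
from h import *
go([.471,.239,.108])
def wh(im):
    h,s,v=hsv(im); m=(s<40)&(v>110); m[330:]=0; return m
wred('pics/w3.png',.134,wh)
go([.471,.239,.108])"
```

```text
t 9.2 pos [0.4725 0.2373 0.1685] w 69.3 F [1.2 0.6 0.1]
total [ 2.42  0.   -0.08] rot [-0.002  0.001  0.012] rows 3 each [ 0.807  0.001 -0.027]
wrist [ 26.  125.6] 14042 [0.5107 0.386 ]
wrist [ 92.1 127.5] 18856 [0.5168 0.3558]
wrist [534.7 124.3] 45135 [0.5649 0.1539]
wrist [312.9 259.2] 5685 [0.4767 0.2405]
wrist [623.4 251. ] 1094 [0.5165 0.0874]
wrist [478.8 320.3] 952 [0.4632 0.1466]
t 9.25 pos [0.4725 0.2374 0.1685] w 69.7 F [-0.3 -0.7 -0.5]
total [ 2.42  0.   -0.08] rot [-0.002  0.001  0.012] rows 3 each [ 0.807  0.    -0.026]
```

View pics/w3.png

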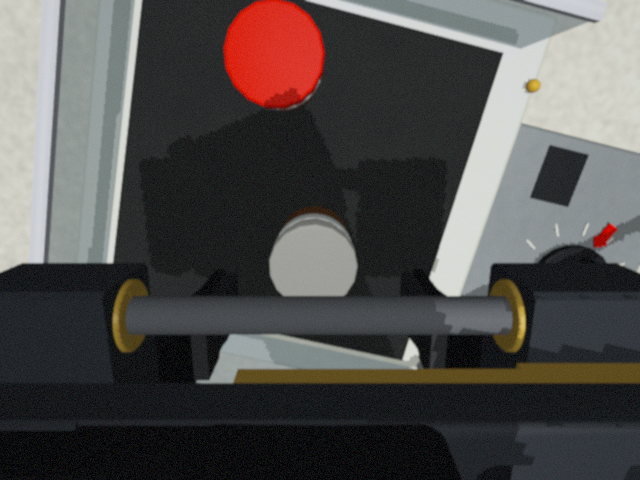

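The white lid is centred near (313,263), giving about (.472,.240). The red marker is visible at (605,236).

play_rows(targets=[{"claw":0.2,"linear":[0.5,0,-0.1],"rotation":[0,0,0.012]},{"claw":0.2,"linear":[0.7,0,0],"rotation":[0,0,0]},{"claw":0.2,"linear":[0.6,0,0],"rotation":[0,0,0]},{"claw":0.2,"linear":[0.3,0,0],"rotation":[0,0,0]}])

```text
time: 9.58
position: [0.4763, 0.2423, 0.1155]
tool_rot: [1.045, 1.306, -1.034]
ft_force: [-0.8, 0.1, 0.3]
grip_width: 0.8
```

```bash
python3 -c "
from h import *
go([.472,.24,.107])"
```

```text
t 9.58 pos [0.4763 0.2423 0.1155] w 69.6 F [-0.8  0.1  0.3]
total [ 0.34 -0.19  0.05] rot [-0.003 -0.002 -0.004] rows 1 each [ 0.338 -0.19   0.052]
```

play_rows(targets=[{"claw":0.2,"linear":[0.25,-0.17,0.05],"rotation":[-0.003,-0.002,-0.004]},{"claw":0.2,"linear":[0,0,0],"rotation":[0,0,0]}])

```text
time: 9.75
position: [0.4719, 0.2402, 0.1067]
tool_rot: [1.034, 1.314, -1.039]
ft_force: [-0.7, -0.2, -0.0]
grip_width: 0.797
```

play_rows(targets=[{"claw":1,"linear":[0,0,0],"rotation":[0,0,0]},{"claw":1,"linear":[0,0,0],"rotation":[0,0,0]},{"claw":1,"linear":[0,0,0],"rotation":[0,0,0]},{"claw":1,"linear":[0,0,0],"rotation":[0,0,0]},{"claw":1,"linear":[0,0,0],"rotation":[0,0,0]}])

```text
time: 10.17
position: [0.4738, 0.2413, 0.1086]
tool_rot: [1.036, 1.313, -1.037]
ft_force: [0.3, 0.2, -1.9]
grip_width: 0.519
```

play_rows(targets=[{"claw":1,"linear":[-0.5,0,0],"rotation":[0,0,0]},{"claw":1,"linear":[-0.9,0,0],"rotation":[0,0,0]},{"claw":1,"linear":[-0.9,0,0],"rotation":[0,0,0]},{"claw":1,"linear":[-0.9,0,0],"rotation":[0,0,0]},{"claw":1,"linear":[-0.9,0,0],"rotation":[0,0,0]},{"claw":1,"linear":[-0.5,0,0],"rotation":[0,0,0]}])

```text
time: 10.67
position: [0.4715, 0.2404, 0.2298]
tool_rot: [1.032, 1.316, -1.04]
ft_force: [1.1, 1.0, -2.5]
grip_width: 0.522
```

```bash
python3 -c "
from h import *
go([.645,-.177,.22])"
```

```text
t 10.67 pos [0.4715 0.2404 0.2298] w 45.4 F [ 1.1  1.  -2.5]
total [ 0.36  2.88 17.85] rot [ 0.002 -0.001  0.004] rows 19 each [0.019 0.152 0.94 ]
```

play_rows(targets=[{"claw":1,"linear":[0,0.15,0.8],"rotation":[0,0,0]},{"claw":1,"linear":[0,0.15,0.94],"rotation":[0,0,0]},{"claw":1,"linear":[0,0.15,0.94],"rotation":[0,0,0]},{"claw":1,"linear":[0,0.15,0.94],"rotation":[0,0,0]},{"claw":1,"linear":[0,0.15,0.94],"rotation":[0,0,0]},{"claw":1,"linear":[0,0.15,0.94],"rotation":[0,0,0]},{"claw":1,"linear":[0,0.15,0.94],"rotation":[0,0,0]},{"claw":1,"linear":[0,0.15,0.94],"rotation":[0,0,0]},{"claw":1,"linear":[0,0.15,0.94],"rotation":[0,0,0]},{"claw":1,"linear":[0,0.15,0.94],"rotation":[0,0,0]}])

```text
time: 11.5
position: [0.5669, 0.0273, 0.2492]
tool_rot: [1.031, 1.308, -1.008]
ft_force: [0.9, -0.3, -1.0]
grip_width: 0.521
```

```bash
python3 -c "
from h import *
go([.645,-.177,.18])"
```

```text
t 11.5 pos [0.5669 0.0273 0.2492] w 45.3 F [ 0.9 -0.3 -1. ]
total [2.78 0.93 8.7 ] rot [ 0.013 -0.001 -0.01 ] rows 9 each [0.309 0.104 0.966]
```

play_rows(targets=[{"claw":1,"linear":[0.2,0.1,0.96],"rotation":[0.013,0,-0.01]},{"claw":1,"linear":[0.3,0.1,0.96],"rotation":[0,0,0]},{"claw":1,"linear":[0.3,0.1,0.96],"rotation":[0,0,0]},{"claw":1,"linear":[0.3,0.1,0.96],"rotation":[0,0,0]},{"claw":1,"linear":[0.4,0.1,0.96],"rotation":[0,0,0]},{"claw":1,"linear":[0.5,0.1,0.96],"rotation":[0,0,0]},{"claw":1,"linear":[0.4,0.1,0.9],"rotation":[0,0,0]},{"claw":1,"linear":[0.2,0.1,0.6],"rotation":[0,0,0]},{"claw":1,"linear":[0,0,0],"rotation":[0,0,0]},{"claw":1,"linear":[0,0,0],"rotation":[0,0,0]}])

```text
time: 12.33
position: [0.6338, -0.16, 0.1941]
tool_rot: [1.046, 1.296, -1.036]
ft_force: [0.3, 1.0, -1.2]
grip_width: 0.52
```

```bash
python3 -c "
from h import *
go([.645,-.177,.1])
st=get_state();im=get_image('wrist');cv2.imwrite('pics/w4.png',im);C=cam('wrist',st)
for c,s,m in blobs(yellow(im),500):
    q=cv2.convexHull(np.argwhere(m)[:,::-1].astype(np.int32));print(c,s,cv2.minAreaRect((plane(C,q[:,0],.012)[:,:2]*1000).astype(np.float32)))
go([.645,-.177,.1])"
```

```text
t 12.33 pos [ 0.6338 -0.16    0.1941] w 45.3 F [ 0.3  1.  -1.2]
total [3.77 0.24 0.75] rot [-0.005  0.003 -0.007] rows 4 each [0.942 0.061 0.187]
[349.3 201.9] [ 279  137  140  138 9889] ((647.2928466796875, -184.56744384765625), (91.0640869140625, 91.3827133178711), 75.6879653930664)
t 12.38 pos [ 0.6338 -0.1601  0.1942] w 45.3 F [ 0.5 -1.2 -1.2]
total [3.78 0.25 0.74] rot [-0.005  0.003 -0.007] rows 4 each [0.944 0.061 0.185]
```

View pics/w4.png

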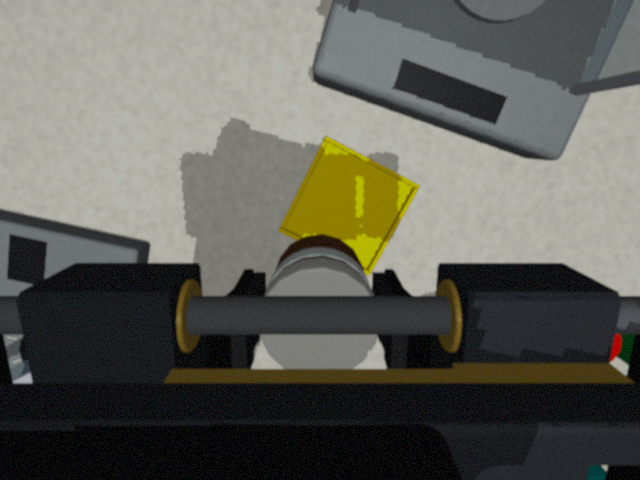

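The tray is clearly visible, its rectangle measures 91 x 91 mm and its centre is about (.647,-.183). The balance at upper right lies clear of it.

play_rows(targets=[{"claw":1,"linear":[0.5,0.25,0.9],"rotation":[-0.005,0.003,-0.007]},{"claw":1,"linear":[0.9,0,0.05],"rotation":[0,0,0]},{"claw":1,"linear":[0.9,0,0],"rotation":[0,0,0]},{"claw":1,"linear":[0.7,0,0],"rotation":[0,0,0]},{"claw":1,"linear":[0.4,0,0],"rotation":[0,0,0]},{"claw":1,"linear":[0.2,0,0],"rotation":[0,0,0]}])

```text
time: 12.88
position: [0.651, -0.1707, 0.1121]
tool_rot: [1.033, 1.305, -1.017]
ft_force: [-0.4, 1.1, 0.2]
grip_width: 0.517
```

```bash
python3 -c "
from h import *
go([.647,-.183,.036])"
```

```text
t 12.88 pos [ 0.651  -0.1707  0.1121] w 45.0 F [-0.4  1.1  0.2]
total [ 3.04 -0.32  0.43] rot [ 0.009  0.001 -0.009] rows 4 each [ 0.76  -0.079  0.108]
```

play_rows(targets=[{"claw":1,"linear":[0.6,-0.3,0.43],"rotation":[0.009,0,-0.009]},{"claw":1,"linear":[0.8,0,0],"rotation":[0,0,0]},{"claw":1,"linear":[0.6,0,0],"rotation":[0,0,0]},{"claw":1,"linear":[0.2,0,0],"rotation":[0,0,0]}])

```text
time: 13.22
position: [0.6486, -0.1822, 0.0582]
tool_rot: [1.034, 1.304, -1.035]
ft_force: [-0.3, -1.0, -1.8]
grip_width: 0.523
```

```bash
python3 -c "
from h import *
go([.647,-.183,.036])"
```

```text
t 13.22 pos [ 0.6486 -0.1822  0.0582] w 45.5 F [-0.3 -1.  -1.8]
total [ 0.89 -0.07  0.01] rot [ 0.001  0.003 -0.002] rows 1 each [ 0.888 -0.072  0.012]
```

play_rows(targets=[{"claw":1,"linear":[0.5,-0.07,0],"rotation":[0,0.003,0]},{"claw":1,"linear":[0.2,0,0],"rotation":[0,0,0]},{"claw":1,"linear":[0.1,0,0],"rotation":[0,0,0]}])

```text
time: 13.47
position: [0.6468, -0.1832, 0.0364]
tool_rot: [1.038, 1.308, -1.034]
ft_force: [-0.3, 0.0, 0.0]
grip_width: 0.52
```

play_rows(targets=[{"claw":1,"linear":[0.1,0,0],"rotation":[0,0,0]},{"claw":1,"linear":[0.07,0,0],"rotation":[0,0,0]}])

```text
time: 13.63
position: [0.6473, -0.1834, 0.0345]
tool_rot: [1.038, 1.308, -1.034]
ft_force: [-6.7, 2.2, 13.5]
grip_width: 0.522
```

play_rows(targets=[{"claw":1,"linear":[-0.05,0,0],"rotation":[0,0,0]},{"claw":0.2,"linear":[0,0,0],"rotation":[0,0,0]},{"claw":0.2,"linear":[0,0,0],"rotation":[0,0,0]},{"claw":0.2,"linear":[0,0,0],"rotation":[0,0,0]},{"claw":0.2,"linear":[0,0,0],"rotation":[0,0,0]},{"claw":0.2,"linear":[-0.5,0,0],"rotation":[0,0,0]},{"claw":0.2,"linear":[-0.9,0,0],"rotation":[0,0,0]},{"claw":0.2,"linear":[-0.9,0,0],"rotation":[0,0,0]},{"claw":0.2,"linear":[-0.9,0,0],"rotation":[0,0,0]},{"claw":0.2,"linear":[-0.7,0,0],"rotation":[0,0,0]}])

```text
time: 14.47
position: [0.6456, -0.1828, 0.1373]
tool_rot: [1.037, 1.312, -1.035]
ft_force: [-0.3, -2.0, -0.4]
grip_width: 0.796
```

```bash
python3 -c "
from h import *
sred('3')
go([.585,-.404,.15])"
```

```text
scene [444.2 385.3] 709 table [0.532 0.267] mat [0.565 0.279]
side [342.9 196.8] 138 table [ 0.582 -0.401] mat [ 0.534 -0.262]
side [337.6 215.6] 181 table [ 0.559 -0.294] mat [ 0.514 -0.169]
t 14.57 pos [ 0.6478 -0.1831  0.1399] w 69.8 F [-0.2  0.4  0.3]
total [-0.42 -4.48  8.02] rot [ 0.     0.001 -0.003] rows 9 each [-0.047 -0.498  0.891]
```

play_rows(targets=[{"claw":0.2,"linear":[-0.1,-0.5,0.8],"rotation":[0,0,-0.003]},{"claw":0.2,"linear":[-0.05,-0.5,0.9],"rotation":[0,0,0]},{"claw":0.2,"linear":[-0.05,-0.5,0.9],"rotation":[0,0,0]},{"claw":0.2,"linear":[-0.05,-0.5,0.9],"rotation":[0,0,0]},{"claw":0.2,"linear":[-0.05,-0.5,0.9],"rotation":[0,0,0]},{"claw":0.2,"linear":[-0.05,-0.5,0.9],"rotation":[0,0,0]},{"claw":0.2,"linear":[-0.05,-0.5,0.9],"rotation":[0,0,0]},{"claw":0.2,"linear":[0,-0.3,0.6],"rotation":[0,0,0]},{"claw":0.2,"linear":[0,0,0],"rotation":[0,0,0]},{"claw":0.2,"linear":[0,0,0],"rotation":[0,0,0]}])

```text
time: 15.4
position: [0.5915, -0.3738, 0.1471]
tool_rot: [1.032, 1.317, -1.031]
ft_force: [0.6, 0.5, -0.8]
grip_width: 0.804
```

```bash
python3 -c "
from h import *
wred('pics/w5.png',.054)
go([.585,-.404,.1])"
```

```text
wrist [192.1 250.9] 3516 [ 0.5649 -0.2948]
wrist [361.1 255.1] 3541 [ 0.5885 -0.404 ]
t 15.45 pos [ 0.5913 -0.3739  0.1469] w 69.5 F [-0.6 -1.2 -0.7]
total [ 1.87 -0.52  1.11] rot [ 0.005 -0.002  0.002] rows 2 each [ 0.937 -0.262  0.557]
```

play_rows(targets=[{"claw":0.3,"linear":[0.3,-0.4,0.8],"rotation":[0.005,0,0]},{"claw":0.3,"linear":[0.4,-0.1,0.3],"rotation":[0,0,0]},{"claw":0.3,"linear":[0.2,0,0],"rotation":[0,0,0]},{"claw":0.3,"linear":[0,0,0],"rotation":[0,0,0]}])

```text
time: 15.78
position: [0.5887, -0.3971, 0.1226]
tool_rot: [1.035, 1.319, -1.028]
ft_force: [0.1, 1.0, -1.0]
grip_width: 0.706
```

```bash
python3 -c "
from h import *
go([.5865,-.404,.028])"
```

```text
t 15.78 pos [ 0.5887 -0.3971  0.1226] w 61.5 F [ 0.1  1.  -1. ]
total [ 3.78 -0.15  0.27] rot [ 0.005 -0.004  0.   ] rows 4 each [ 0.945 -0.038  0.068]
```

play_rows(targets=[{"claw":0.3,"linear":[0.4,-0.15,0.27],"rotation":[0.005,-0.004,0]},{"claw":0.3,"linear":[0.6,0,0],"rotation":[0,0,0]},{"claw":0.3,"linear":[0.6,0,0],"rotation":[0,0,0]},{"claw":0.3,"linear":[0.4,0,0],"rotation":[0,0,0]}])

```text
time: 16.12
position: [0.5904, -0.4009, 0.0719]
tool_rot: [1.034, 1.308, -1.03]
ft_force: [-1.8, -0.5, 0.0]
grip_width: 0.701
```

```bash
python3 -c "
from h import *
go([.5865,-.404,.028])"
```

```text
t 16.12 pos [ 0.5904 -0.4009  0.0719] w 61.0 F [-1.8 -0.5  0. ]
total [ 1.76 -0.19  0.08] rot [ 0.003  0.001 -0.003] rows 2 each [ 0.878 -0.094  0.04 ]
```

play_rows(targets=[{"claw":0.3,"linear":[0.5,-0.2,0.08],"rotation":[0.003,0,-0.003]},{"claw":0.3,"linear":[0.5,0,0],"rotation":[0,0,0]},{"claw":0.3,"linear":[0.4,0,0],"rotation":[0,0,0]},{"claw":0.3,"linear":[0.2,0,0],"rotation":[0,0,0]},{"claw":0.3,"linear":[0,0,0],"rotation":[0,0,0]}])

```text
time: 16.53
position: [0.5846, -0.4012, 0.0244]
tool_rot: [1.034, 1.315, -1.036]
ft_force: [-0.6, -0.1, -0.5]
grip_width: 0.698
```

```bash
python3 -c "
from h import *
go([.5865,-.404,.028])"
```

```text
t 16.53 pos [ 0.5846 -0.4012  0.0244] w 60.7 F [-0.6 -0.1 -0.5]
total [-0.14  0.05  0.12] rot [ 0.002 -0.002  0.002] rows 1 each [-0.145  0.047  0.124]
```

play_rows(targets=[{"claw":0.3,"linear":[-0.15,0.05,0.1],"rotation":[0,0,0]},{"claw":1,"linear":[0,0,0],"rotation":[0,0,0]},{"claw":1,"linear":[0,0,0],"rotation":[0,0,0]},{"claw":1,"linear":[0,0,0],"rotation":[0,0,0]},{"claw":1,"linear":[0,0,0],"rotation":[0,0,0]}])

```text
time: 16.95
position: [0.5882, -0.4044, 0.0306]
tool_rot: [1.035, 1.312, -1.036]
ft_force: [-0.4, 0.5, -0.7]
grip_width: 0.518
```

play_rows(targets=[{"claw":1,"linear":[-0.5,0,0],"rotation":[0,0,0]},{"claw":1,"linear":[-0.9,0,0],"rotation":[0,0,0]},{"claw":1,"linear":[-0.9,0,0],"rotation":[0,0,0]},{"claw":1,"linear":[-0.9,0,0],"rotation":[0,0,0]},{"claw":1,"linear":[-0.9,0,0],"rotation":[0,0,0]},{"claw":1,"linear":[-0.9,0,0],"rotation":[0,0,0]},{"claw":1,"linear":[-0.9,0,-0.3],"rotation":[0,0,0]},{"claw":1,"linear":[-0.8,0,-0.8],"rotation":[0,0,0]},{"claw":1,"linear":[-0.5,0,-0.9],"rotation":[0,0,0]},{"claw":1,"linear":[-0.2,0,-0.9],"rotation":[0,0,0]}])

```text
time: 17.78
position: [0.5688, -0.3375, 0.2303]
tool_rot: [1.038, 1.307, -1.043]
ft_force: [0.6, -0.5, -0.3]
grip_width: 0.52
```

```bash
python3 -c "
from h import *
go([.503,.28,.24]);print(get_state()['joint_positions'].round(2))"
```

```text
t 17.78 pos [ 0.5688 -0.3375  0.2303] w 45.3 F [ 0.6 -0.5 -0.3]
total [ -0.46   2.97 -24.66] rot [-0.004  0.002  0.001] rows 26 each [-0.018  0.114 -0.948]
[ 0.82  0.37 -0.43  1.4   0.16  1.41 -0.96]
```

play_rows(targets=[{"claw":1,"linear":[-0.05,0.12,-0.95],"rotation":[-0.004,0,0]},{"claw":1,"linear":[-0.05,0.12,-0.95],"rotation":[0,0,0]},{"claw":1,"linear":[-0.05,0.12,-0.95],"rotation":[0,0,0]},{"claw":1,"linear":[-0.05,0.12,-0.95],"rotation":[0,0,0]},{"claw":1,"linear":[-0.05,0.12,-0.95],"rotation":[0,0,0]},{"claw":1,"linear":[-0.05,0.12,-0.95],"rotation":[0,0,0]},{"claw":1,"linear":[-0.05,0.12,-0.95],"rotation":[0,0,0]},{"claw":1,"linear":[-0.05,0.12,-0.95],"rotation":[0,0,0]},{"claw":1,"linear":[-0.05,0.12,-0.95],"rotation":[0,0,0]},{"claw":1,"linear":[-0.05,0.12,-0.95],"rotation":[0,0,0]}])

```text
time: 18.62
position: [0.5416, -0.0882, 0.2576]
tool_rot: [1.031, 1.288, -1.036]
ft_force: [0.9, -0.3, -1.4]
grip_width: 0.522
```

```bash
python3 -c "
from h import *
go([.503,.28,.24]);print(get_state()['joint_positions'].round(2))"
```

```text
t 18.62 pos [ 0.5416 -0.0882  0.2576] w 45.4 F [ 0.9 -0.3 -1.4]
total [  0.45   1.87 -14.7 ] rot [-0.     0.012 -0.007] rows 16 each [ 0.028  0.117 -0.919]
[ 0.64  0.11 -0.58  1.65  0.08  1.38 -1.29]
```

play_rows(targets=[{"claw":1,"linear":[0,0.12,-0.95],"rotation":[0,0.012,-0.007]},{"claw":1,"linear":[0,0.12,-0.95],"rotation":[0,0,0]},{"claw":1,"linear":[0,0.12,-0.95],"rotation":[0,0,0]},{"claw":1,"linear":[0,0.12,-0.95],"rotation":[0,0,0]},{"claw":1,"linear":[0,0.12,-0.95],"rotation":[0,0,0]},{"claw":1,"linear":[0,0.12,-0.95],"rotation":[0,0,0]},{"claw":1,"linear":[0,0.12,-0.95],"rotation":[0,0,0]},{"claw":1,"linear":[0,0.12,-0.95],"rotation":[0,0,0]},{"claw":1,"linear":[0,0.12,-0.95],"rotation":[0,0,0]},{"claw":1,"linear":[0,0.12,-0.95],"rotation":[0,0,0]}])

```text
time: 19.45
position: [0.5119, 0.1641, 0.2691]
tool_rot: [1.034, 1.294, -1.03]
ft_force: [0.7, -0.1, -0.7]
grip_width: 0.518
```

```bash
python3 -c "
from h import *
go([.503,.28,.22]);print(get_state()['joint_positions'].round(2))"
```

```text
t 19.45 pos [0.5119 0.1641 0.2691] w 45.1 F [ 0.7 -0.1 -0.7]
total [ 1.92  0.71 -4.61] rot [ 0.002  0.007 -0.008] rows 5 each [ 0.384  0.142 -0.923]
[ 0.37  0.1  -0.79  1.65  0.09  1.41 -1.76]
```

play_rows(targets=[{"claw":1,"linear":[0.2,0.14,-0.92],"rotation":[0,0.007,-0.008]},{"claw":1,"linear":[0.3,0.14,-0.92],"rotation":[0,0,0]},{"claw":1,"linear":[0.4,0.14,-0.8],"rotation":[0,0,0]},{"claw":1,"linear":[0.4,0.14,-0.6],"rotation":[0,0,0]},{"claw":1,"linear":[0.3,0.1,-0.3],"rotation":[0,0,0]},{"claw":1,"linear":[0.2,0,0],"rotation":[0,0,0]},{"claw":1,"linear":[0,0,0],"rotation":[0,0,0]}])

```text
time: 20.03
position: [0.5039, 0.2664, 0.2305]
tool_rot: [1.03, 1.308, -1.019]
ft_force: [0.1, -0.6, -1.0]
grip_width: 0.518
```

```bash
python3 -c "
from h import *
go([.503,.28,.112])"
```

```text
t 20.03 pos [0.5039 0.2664 0.2305] w 45.1 F [ 0.1 -0.6 -1. ]
total [ 4.74  0.05 -0.55] rot [ 0.01   0.001 -0.007] rows 5 each [ 0.948  0.01  -0.109]
```

play_rows(targets=[{"claw":1,"linear":[0.5,0.05,-0.5],"rotation":[0.01,0,-0.007]},{"claw":1,"linear":[0.8,0,0],"rotation":[0,0,0]},{"claw":1,"linear":[0.8,0,0],"rotation":[0,0,0]},{"claw":1,"linear":[0.7,0,0],"rotation":[0,0,0]},{"claw":1,"linear":[0.5,0,0],"rotation":[0,0,0]}])

```text
time: 20.45
position: [0.5085, 0.273, 0.1517]
tool_rot: [1.046, 1.294, -1.04]
ft_force: [-0.5, 0.0, -0.8]
grip_width: 0.516
```

```bash
python3 -c "
from h import *
go([.503,.28,.112])"
```

```text
t 20.45 pos [0.5085 0.273  0.1517] w 44.9 F [-0.5  0.  -0.8]
total [ 1.59 -0.17 -0.33] rot [-0.007  0.004 -0.006] rows 2 each [ 0.793 -0.085 -0.165]
```

play_rows(targets=[{"claw":1,"linear":[0.4,-0.17,-0.3],"rotation":[-0.007,0.004,-0.006]},{"claw":1,"linear":[0.5,0,0],"rotation":[0,0,0]},{"claw":1,"linear":[0.25,0,0],"rotation":[0,0,0]},{"claw":1,"linear":[0.1,0,0],"rotation":[0,0,0]}])

```text
time: 20.78
position: [0.5036, 0.2757, 0.1174]
tool_rot: [1.038, 1.307, -1.042]
ft_force: [0.2, 0.2, -0.4]
grip_width: 0.518
```

```bash
python3 -c "
from h import *
go([.503,.28,.109])"
```

```text
t 20.78 pos [0.5036 0.2757 0.1174] w 45.1 F [ 0.2  0.2 -0.4]
total [ 0.34  0.02 -0.17] rot [-0.003  0.001  0.001] rows 1 each [ 0.337  0.017 -0.174]
```

play_rows(targets=[{"claw":1,"linear":[0.25,0,-0.15],"rotation":[0,0,0]},{"claw":1,"linear":[0.1,0,0],"rotation":[0,0,0]},{"claw":1,"linear":[0.08,0,0],"rotation":[0,0,0]}])

```text
time: 21.03
position: [0.5037, 0.2795, 0.1079]
tool_rot: [1.039, 1.305, -1.042]
ft_force: [-4.8, -6.5, 20.6]
grip_width: 0.519
```

Contact. Release, rise and look.

play_rows(targets=[{"claw":1,"linear":[-0.08,0,0],"rotation":[0,0,0]},{"claw":0.25,"linear":[0,0,0],"rotation":[0,0,0]},{"claw":0.25,"linear":[0,0,0],"rotation":[0,0,0]},{"claw":0.25,"linear":[0,0,0],"rotation":[0,0,0]},{"claw":0.25,"linear":[-0.4,0,0],"rotation":[0,0,0]},{"claw":0.25,"linear":[-0.9,0,0],"rotation":[0,0,0]},{"claw":0.25,"linear":[-0.9,0,0],"rotation":[0,0,0]},{"claw":0.25,"linear":[-0.9,0,0],"rotation":[0,0,0]},{"claw":0.25,"linear":[-0.8,0,0.4],"rotation":[0,0,0]},{"claw":0.25,"linear":[-0.4,0,0.8],"rotation":[0,0,0]}])

```text
time: 21.87
position: [0.5077, 0.256, 0.2247]
tool_rot: [1.033, 1.313, -1.033]
ft_force: [-0.0, 0.2, 0.2]
grip_width: 0.75
```

```bash
python3 -c "
from h import *
sred('4')
go([.561,-.295,.2])"
```

```text
scene [263.9 199.7] 209 table [ 0.563 -0.295] mat [ 0.593 -0.231]
scene [471.9 364.2] 670 table [0.464 0.268] mat [0.503 0.28 ]
scene [444.1 385.2] 708 table [0.532 0.267] mat [0.565 0.279]
side [337.1 216.3] 159 table [ 0.559 -0.29 ] mat [ 0.514 -0.166]
t 21.97 pos [0.5105 0.2509 0.2241] w 65.2 F [ 1.3 -1.6 -1.1]
total [ 1.03 -2.96 21.73] rot [-0.003  0.002 -0.001] rows 23 each [ 0.045 -0.129  0.945]
```

play_rows(targets=[{"claw":0.25,"linear":[0,-0.13,0.95],"rotation":[0,0,0]},{"claw":0.25,"linear":[0,-0.13,0.95],"rotation":[0,0,0]},{"claw":0.25,"linear":[0,-0.13,0.95],"rotation":[0,0,0]},{"claw":0.25,"linear":[0,-0.13,0.95],"rotation":[0,0,0]},{"claw":0.25,"linear":[0,-0.13,0.95],"rotation":[0,0,0]},{"claw":0.25,"linear":[0,-0.13,0.95],"rotation":[0,0,0]},{"claw":0.25,"linear":[0,-0.13,0.95],"rotation":[0,0,0]},{"claw":0.25,"linear":[0,-0.13,0.95],"rotation":[0,0,0]},{"claw":0.25,"linear":[0,-0.13,0.95],"rotation":[0,0,0]},{"claw":0.25,"linear":[0,-0.13,0.95],"rotation":[0,0,0]}])

```text
time: 22.8
position: [0.5283, 0.0167, 0.2188]
tool_rot: [1.03, 1.321, -1.029]
ft_force: [1.5, 0.7, 0.6]
grip_width: 0.751
```

```bash
python3 -c "
from h import *
go([.561,-.295,.17])"
```

```text
t 22.8 pos [0.5283 0.0167 0.2188] w 65.3 F [1.5 0.7 0.6]
total [ 1.88 -1.72 12.43] rot [ 0.007 -0.004  0.002] rows 13 each [ 0.145 -0.132  0.956]
```

play_rows(targets=[{"claw":0.25,"linear":[0.1,-0.14,0.95],"rotation":[0.007,-0.004,0]},{"claw":0.25,"linear":[0.1,-0.14,0.95],"rotation":[0,0,0]},{"claw":0.25,"linear":[0.1,-0.14,0.95],"rotation":[0,0,0]},{"claw":0.25,"linear":[0.1,-0.14,0.95],"rotation":[0,0,0]},{"claw":0.25,"linear":[0.1,-0.14,0.95],"rotation":[0,0,0]},{"claw":0.25,"linear":[0.1,-0.14,0.95],"rotation":[0,0,0]},{"claw":0.25,"linear":[0.1,-0.14,0.95],"rotation":[0,0,0]},{"claw":0.25,"linear":[0.1,-0.14,0.95],"rotation":[0,0,0]},{"claw":0.25,"linear":[0.1,-0.14,0.95],"rotation":[0,0,0]},{"claw":0.25,"linear":[0.1,-0.14,0.95],"rotation":[0,0,0]}])

```text
time: 23.63
position: [0.5473, -0.2247, 0.1845]
tool_rot: [1.033, 1.325, -1.039]
ft_force: [0.1, -0.5, -0.5]
grip_width: 0.747
```

```bash
python3 -c "
from h import *
go([.561,-.295,.15])"
```

```text
t 23.63 pos [ 0.5473 -0.2247  0.1845] w 65.0 F [ 0.1 -0.5 -0.5]
total [ 1.36 -0.11  2.87] rot [ 0.002 -0.005  0.007] rows 3 each [ 0.453 -0.035  0.957]
```

play_rows(targets=[{"claw":0.25,"linear":[0.4,-0.03,0.8],"rotation":[0.002,-0.005,0.007]},{"claw":0.25,"linear":[0.4,-0.03,0.7],"rotation":[0,0,0]},{"claw":0.25,"linear":[0.3,0,0.3],"rotation":[0,0,0]},{"claw":0.25,"linear":[0,0,0],"rotation":[0,0,0]},{"claw":0.25,"linear":[0,0,0],"rotation":[0,0,0]}])

```text
time: 24.05
position: [0.5547, -0.2733, 0.1503]
tool_rot: [1.042, 1.314, -1.043]
ft_force: [-0.1, -0.7, -0.0]
grip_width: 0.754
```

```bash
python3 -c "
from h import *
wred('pics/w6.png',.054)
go([.561,-.295,.028])"
```

```text
wrist [353.  232.1] 3544 [ 0.5644 -0.2948]
t 24.1 pos [ 0.5546 -0.273   0.1502] w 65.1 F [-0.2 -0.1 -0.4]
total [4.88 0.08 0.94] rot [-0.004 -0.003  0.003] rows 5 each [0.977 0.015 0.188]
```

play_rows(targets=[{"claw":0.25,"linear":[0.4,0.12,0.9],"rotation":[-0.004,-0.003,0.003]},{"claw":0.25,"linear":[0.6,0,0],"rotation":[0,0,0]},{"claw":0.25,"linear":[0.6,0,0],"rotation":[0,0,0]},{"claw":0.25,"linear":[0.4,0,0],"rotation":[0,0,0]},{"claw":0.25,"linear":[0,0,0],"rotation":[0,0,0]}])

```text
time: 24.52
position: [0.5672, -0.2861, 0.1029]
tool_rot: [1.031, 1.309, -1.025]
ft_force: [-1.1, 0.8, -0.8]
grip_width: 0.745
```

```bash
python3 -c "
from h import *
go([.562,-.295,.028])"
```

```text
t 24.52 pos [ 0.5672 -0.2861  0.1029] w 64.8 F [-1.1  0.8 -0.8]
total [ 2.99 -0.31  0.29] rot [ 0.007  0.001 -0.004] rows 4 each [ 0.748 -0.077  0.073]
```

play_rows(targets=[{"claw":0.25,"linear":[0.5,-0.3,0.29],"rotation":[0.007,0,-0.004]},{"claw":0.25,"linear":[0.6,0,0],"rotation":[0,0,0]},{"claw":0.25,"linear":[0.6,0,0],"rotation":[0,0,0]},{"claw":0.25,"linear":[0.4,0,0],"rotation":[0,0,0]},{"claw":0.25,"linear":[0.2,0,0],"rotation":[0,0,0]}])

```text
time: 24.93
position: [0.564, -0.2947, 0.0467]
tool_rot: [1.034, 1.303, -1.035]
ft_force: [0.9, 0.4, -0.3]
grip_width: 0.75
```

```bash
python3 -c "
from h import *
go([.562,-.295,.029])"
```

```text
t 24.93 pos [ 0.564  -0.2947  0.0467] w 65.3 F [ 0.9  0.4 -0.3]
total [ 0.71 -0.08 -0.01] rot [ 0.001  0.004 -0.003] rows 1 each [ 0.708 -0.083 -0.01 ]
```

play_rows(targets=[{"claw":0.25,"linear":[0.4,-0.05,0],"rotation":[0,0.004,-0.003]},{"claw":0.25,"linear":[0.2,0,0],"rotation":[0,0,0]},{"claw":0.25,"linear":[0,0,0],"rotation":[0,0,0]}])

```text
time: 25.18
position: [0.5622, -0.2952, 0.0299]
tool_rot: [1.035, 1.312, -1.037]
ft_force: [0.4, 0.3, 1.4]
grip_width: 0.75
```

play_rows(targets=[{"claw":1,"linear":[0,0,0],"rotation":[0,0,0]},{"claw":1,"linear":[0,0,0],"rotation":[0,0,0]},{"claw":1,"linear":[0,0,0],"rotation":[0,0,0]},{"claw":1,"linear":[0,0,0],"rotation":[0,0,0]}])

```text
time: 25.52
position: [0.5631, -0.2956, 0.0312]
tool_rot: [1.035, 1.311, -1.036]
ft_force: [-1.4, 1.0, 0.4]
grip_width: 0.531
```

play_rows(targets=[{"claw":1,"linear":[-0.5,0,0],"rotation":[0,0,0]},{"claw":1,"linear":[-0.9,0,0],"rotation":[0,0,0]},{"claw":1,"linear":[-0.9,0,0],"rotation":[0,0,0]},{"claw":1,"linear":[-0.9,0,0],"rotation":[0,0,0]},{"claw":1,"linear":[-0.9,0,0],"rotation":[0,0,0]},{"claw":1,"linear":[-0.9,0,-0.3],"rotation":[0,0,0]},{"claw":1,"linear":[-0.9,-0.1,-0.8],"rotation":[0,0,0]},{"claw":1,"linear":[-0.7,-0.1,-0.9],"rotation":[0,0,0]},{"claw":1,"linear":[-0.4,-0.1,-0.9],"rotation":[0,0,0]},{"claw":1,"linear":[-0.2,-0.1,-0.9],"rotation":[0,0,0]}])

```text
time: 26.35
position: [0.5298, -0.2074, 0.2264]
tool_rot: [1.04, 1.304, -1.042]
ft_force: [-0.4, -0.5, -1.2]
grip_width: 0.522
```

```bash
python3 -c "
from h import *
go([.443,.28,.24])"
```

```text
t 26.35 pos [ 0.5298 -0.2074  0.2264] w 45.4 F [-0.4 -0.5 -1.2]
total [ -0.61   0.98 -19.78] rot [-0.004  0.002 -0.001] rows 21 each [-0.029  0.047 -0.942]
```

play_rows(targets=[{"claw":1,"linear":[-0.05,0.05,-0.95],"rotation":[-0.004,0,0]},{"claw":1,"linear":[-0.05,0.05,-0.95],"rotation":[0,0,0]},{"claw":1,"linear":[-0.05,0.05,-0.95],"rotation":[0,0,0]},{"claw":1,"linear":[-0.05,0.05,-0.95],"rotation":[0,0,0]},{"claw":1,"linear":[-0.05,0.05,-0.95],"rotation":[0,0,0]},{"claw":1,"linear":[-0.05,0.05,-0.95],"rotation":[0,0,0]},{"claw":1,"linear":[-0.05,0.05,-0.95],"rotation":[0,0,0]},{"claw":1,"linear":[-0.05,0.05,-0.95],"rotation":[0,0,0]},{"claw":1,"linear":[-0.05,0.05,-0.95],"rotation":[0,0,0]},{"claw":1,"linear":[0,0.05,-0.95],"rotation":[0,0,0]}])

```text
time: 27.18
position: [0.4844, 0.0395, 0.2507]
tool_rot: [1.03, 1.286, -1.032]
ft_force: [0.5, 0.7, -1.6]
grip_width: 0.519
```

```bash
python3 -c "
from h import *
go([.443,.28,.22]);print(get_state()['joint_positions'].round(2))"
```

```text
t 27.18 pos [0.4844 0.0395 0.2507] w 45.1 F [ 0.5  0.7 -1.6]
total [ 1.04  0.61 -9.76] rot [ 0.002  0.013 -0.009] rows 10 each [ 0.104  0.061 -0.976]
[ 0.61 -0.04 -0.73  1.79 -0.01  1.36 -1.46]
```

play_rows(targets=[{"claw":1,"linear":[0.05,0.06,-0.95],"rotation":[0,0.013,-0.009]},{"claw":1,"linear":[0.05,0.06,-0.95],"rotation":[0,0,0]},{"claw":1,"linear":[0.05,0.06,-0.95],"rotation":[0,0,0]},{"claw":1,"linear":[0.05,0.06,-0.95],"rotation":[0,0,0]},{"claw":1,"linear":[0.05,0.06,-0.95],"rotation":[0,0,0]},{"claw":1,"linear":[0.1,0.06,-0.95],"rotation":[0,0,0]},{"claw":1,"linear":[0.2,0.06,-0.9],"rotation":[0,0,0]},{"claw":1,"linear":[0.3,0.06,-0.8],"rotation":[0,0,0]},{"claw":1,"linear":[0.3,0,-0.5],"rotation":[0,0,0]},{"claw":1,"linear":[0.2,0,-0.1],"rotation":[0,0,0]}])

```text
time: 28.02
position: [0.4434, 0.2554, 0.2273]
tool_rot: [1.029, 1.299, -1.016]
ft_force: [-1.1, 0.5, -1.5]
grip_width: 0.519
```

```bash
python3 -c "
from h import *
go([.443,.28,.15]);print(get_state()['joint_positions'].round(2))"
```

```text
t 28.02 pos [0.4434 0.2554 0.2273] w 45.2 F [-1.1  0.5 -1.5]
total [ 3.09  0.18 -0.99] rot [ 0.01   0.005 -0.01 ] rows 4 each [ 0.772  0.044 -0.247]
[ 0.36  0.07 -0.97  1.77  0.08  1.32 -1.95]
```

play_rows(targets=[{"claw":1,"linear":[0.4,0.1,-0.6],"rotation":[0.01,0.005,-0.01]},{"claw":1,"linear":[0.7,0,-0.1],"rotation":[0,0,0]},{"claw":1,"linear":[0.8,0,0],"rotation":[0,0,0]},{"claw":1,"linear":[0.7,0,0],"rotation":[0,0,0]},{"claw":1,"linear":[0.5,0,0],"rotation":[0,0,0]},{"claw":1,"linear":[0.2,0,0],"rotation":[0,0,0]}])

```text
time: 28.52
position: [0.4437, 0.2725, 0.1461]
tool_rot: [1.037, 1.301, -1.032]
ft_force: [0.6, -0.2, -0.3]
grip_width: 0.519
```

```bash
python3 -c "
from h import *
go([.443,.28,.112])"
```

```text
t 28.52 pos [0.4437 0.2725 0.1461] w 45.2 F [ 0.6 -0.2 -0.3]
total [ 1.36  0.03 -0.31] rot [ 0.001  0.004 -0.005] rows 2 each [ 0.682  0.016 -0.153]
```

play_rows(targets=[{"claw":1,"linear":[0.4,0.02,-0.28],"rotation":[0,0.004,-0.005]},{"claw":1,"linear":[0.5,0,0],"rotation":[0,0,0]},{"claw":1,"linear":[0.25,0,0],"rotation":[0,0,0]},{"claw":1,"linear":[0.1,0,0],"rotation":[0,0,0]}])

```text
time: 28.85
position: [0.4444, 0.2769, 0.1141]
tool_rot: [1.038, 1.306, -1.038]
ft_force: [0.1, -0.7, 0.2]
grip_width: 0.521
```

play_rows(targets=[{"claw":1,"linear":[0.1,0,0],"rotation":[0,0,0]},{"claw":1,"linear":[0.1,0,0],"rotation":[0,0,0]}])

```text
time: 29.02
position: [0.445, 0.2763, 0.1091]
tool_rot: [1.039, 1.305, -1.038]
ft_force: [0.1, -0.1, 3.0]
grip_width: 0.519
```

play_rows(targets=[{"claw":1,"linear":[0.05,0,0],"rotation":[0,0,0]},{"claw":0.25,"linear":[0,0,0],"rotation":[0,0,0]},{"claw":0.25,"linear":[0,0,0],"rotation":[0,0,0]},{"claw":0.25,"linear":[0,0,0],"rotation":[0,0,0]},{"claw":0.25,"linear":[-0.4,0,0],"rotation":[0,0,0]},{"claw":0.25,"linear":[-0.9,0,0],"rotation":[0,0,0]},{"claw":0.25,"linear":[-0.9,0,0],"rotation":[0,0,0]},{"claw":0.25,"linear":[-0.9,0,0],"rotation":[0,0,0]},{"claw":0.9,"linear":[-0.9,0,0.4],"rotation":[0,0,0]},{"claw":1,"linear":[-0.5,0,0.8],"rotation":[0,0,0]}])

```text
time: 29.85
position: [0.4492, 0.2513, 0.2287]
tool_rot: [1.033, 1.311, -1.03]
ft_force: [0.7, 0.4, -0.7]
grip_width: 0.67
```

```bash
python3 -c "
from h import *
go([.47,-.03,.22])"
```

```text
t 29.85 pos [0.4492 0.2513 0.2287] w 58.3 F [ 0.7  0.4 -0.7]
total [ 0.35 -1.84 11.13] rot [ 0.004  0.    -0.002] rows 12 each [ 0.029 -0.154  0.928]
```

play_rows(targets=[{"claw":1,"linear":[0,-0.15,0.95],"rotation":[0,0,0]},{"claw":1,"linear":[0,-0.15,0.95],"rotation":[0,0,0]},{"claw":1,"linear":[0,-0.15,0.95],"rotation":[0,0,0]},{"claw":1,"linear":[0,-0.15,0.95],"rotation":[0,0,0]},{"claw":1,"linear":[0,-0.15,0.95],"rotation":[0,0,0]},{"claw":1,"linear":[0,-0.15,0.95],"rotation":[0,0,0]},{"claw":1,"linear":[0,-0.15,0.95],"rotation":[0,0,0]},{"claw":1,"linear":[0,-0.15,0.95],"rotation":[0,0,0]},{"claw":1,"linear":[0,-0.15,0.95],"rotation":[0,0,0]},{"claw":1,"linear":[0,-0.15,0.95],"rotation":[0,0,0]}])

```text
time: 30.68
position: [0.4738, 0.0082, 0.2437]
tool_rot: [1.034, 1.297, -1.006]
ft_force: [0.4, 0.3, -0.3]
grip_width: 0.016
```

play_rows(targets=[{"claw":1,"linear":[0,-0.1,0.6],"rotation":[0,0,0]},{"claw":1,"linear":[0,0,0.2],"rotation":[0,0,0]},{"claw":1,"linear":[0,0,0],"rotation":[0,0,0]}])

```text
time: 30.93
position: [0.4768, -0.0184, 0.2461]
tool_rot: [1.04, 1.29, -1.011]
ft_force: [-0.4, -0.0, 0.3]
grip_width: 0.004
```

```bash
python3 -c "
from h import *
go([.47,-.02,.10])
sred('5')
a=cv2.imread('pics/scene5.png')[200:480,300:620]
st=get_state();im=get_image('wrist');cv2.imwrite('pics/w7.png',im)
cv2.imwrite('pics/d.png',np.hstack([cv2.resize(a,(400,350)),cv2.resize(im,(400,350))]))
C=cam('wrist',st);print('plate exp',proj(C,[[.508,.012,.112],[.473,.037,.07]]))"
```

```text
t 30.93 pos [ 0.4768 -0.0184  0.2461] w 0.4 F [-0.4 -0.   0.3]
total [ 5.83 -0.44 -0.05] rot [ 0.006  0.005 -0.018] rows 6 each [ 0.972 -0.074 -0.008]
scene [494.3 344.1] 593 table [0.401 0.264] mat [0.446 0.276]
scene [471.9 364.2] 675 table [0.464 0.268] mat [0.503 0.28 ]
scene [444.3 385.2] 721 table [0.532 0.267] mat [0.565 0.279]
plate exp [[288.60049745 182.36311631]
 [253.88616654 211.23135058]]
```

View pics/d.png

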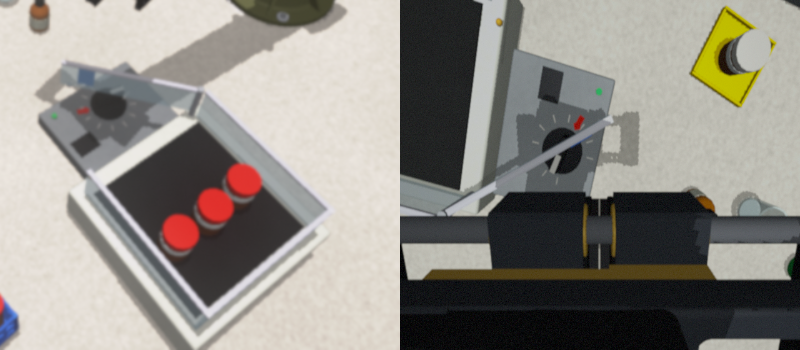

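The left half shows three red jars standing on the mat. The right half shows the white jar upright in the tray, the gate edge running from wrist pixel (72,292) to (336,165), the red marker at about (286,167) and the dial bar near (253,222).

```bash
python3 - <<'E'
from h import *
im=cv2.imread('pics/w7.png');st=get_state();C=cam('wrist',st)
g=plane(C,[[72,292],[336,165]],.14);d=g[1]-g[0];print(g,np.hypot(*d[:2]),'gate',np.arctan2(-d[1],d[0]))
for c,s,m in blobs(red(im),20): print('red',c,s[4],plane(C,c,.03))
cv2.imwrite('pics/e.png',cv2.resize(im[130:270,170:370],None,fx=4,fy=4,interpolation=2))
E
```

```text
[[ 0.39888068  0.14196741  0.14      ]
 [ 0.52926695 -0.01630499  0.14      ]] 0.20506275770968305 gate 0.8817052188143613
red [285.6 168.1] 178 [[0.51211285 0.02200426 0.03      ]]
```

View pics/e.png

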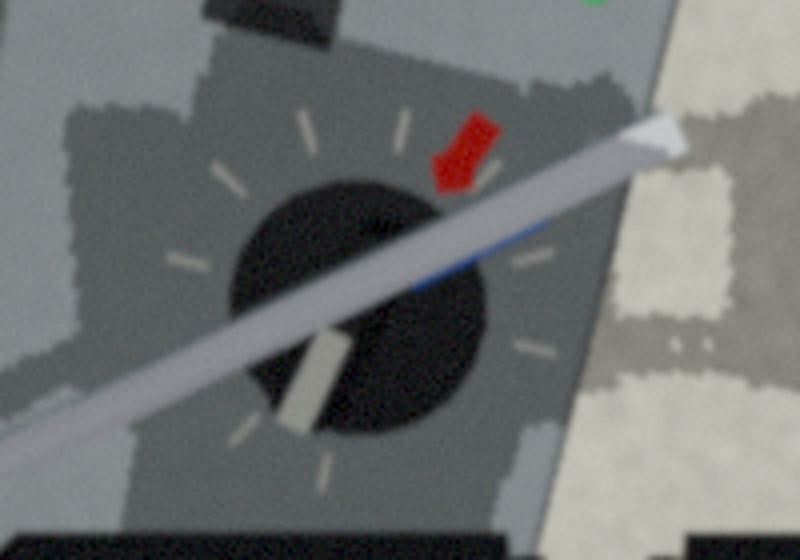

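play_rows(targets=[{"claw":1,"linear":[0.6,-0.3,0.2],"rotation":[0.006,0.005,-0.018]},{"claw":1,"linear":[0.9,0,0],"rotation":[0,0,0]},{"claw":1,"linear":[0.9,0,0],"rotation":[0,0,0]},{"claw":1,"linear":[0.9,0,0],"rotation":[0,0,0]},{"claw":1,"linear":[0.8,0,0],"rotation":[0,0,0]},{"claw":1,"linear":[0.6,0,0],"rotation":[0,0,0]},{"claw":1,"linear":[0.3,0,0],"rotation":[0,0,0]},{"claw":1,"linear":[0,0,0],"rotation":[0,0,0]}])

```text
time: 31.75
position: [0.4674, -0.0144, 0.1112]
tool_rot: [1.02, 1.327, -1.028]
ft_force: [-0.3, -0.1, -0.2]
grip_width: 0.009
```

```bash
python3 -c "
from h import *
for p in ([.492,-.002,.105],[.528,.031,.105],[.555,.074,.105],[.568,.1235,.105]): go(p)"
```

```text
t 31.75 pos [ 0.4674 -0.0144  0.1112] w 0.8 F [-0.3 -0.1 -0.2]
total [ 0.24  1.08 -0.24] rot [ 0.012 -0.003  0.006] rows 2 each [ 0.12   0.539 -0.118]
t 31.75 pos [ 0.4674 -0.0144  0.1112] w 0.8 F [-0.3 -0.1 -0.2]
total [ 0.23  2.8  -1.16] rot [ 0.012 -0.003  0.006] rows 3 each [ 0.076  0.933 -0.386]
t 31.75 pos [ 0.4674 -0.0144  0.1112] w 0.8 F [-0.3 -0.1 -0.2]
total [ 0.22  4.27 -2.56] rot [ 0.012 -0.003  0.006] rows 5 each [ 0.044  0.855 -0.512]
t 31.75 pos [ 0.4674 -0.0144  0.1112] w 0.8 F [-0.3 -0.1 -0.2]
total [ 0.22  5.27 -4.35] rot [ 0.012 -0.003  0.006] rows 6 each [ 0.036  0.878 -0.725]
```

play_rows(targets=[{"claw":1,"linear":[0.2,0.5,-0.12],"rotation":[0.012,-0.003,0.006]},{"claw":1,"linear":[0,0.5,-0.12],"rotation":[0,0,0]},{"claw":1,"linear":[0,0.5,-0.3],"rotation":[0,0,0]},{"claw":1,"linear":[0,0.5,-0.3],"rotation":[0,0,0]},{"claw":1,"linear":[0,0.5,-0.3],"rotation":[0,0,0]},{"claw":1,"linear":[0,0.4,-0.4],"rotation":[0,0,0]},{"claw":1,"linear":[0,0.4,-0.4],"rotation":[0,0,0]}])

```text
time: 32.33
position: [0.5375, 0.0522, 0.1068]
tool_rot: [1.035, 1.309, -1.046]
ft_force: [-0.3, -0.2, 0.2]
grip_width: 0.007
```

```bash
python3 -c "
from h import *
for p in ([.555,.074,.105],[.568,.126,.105]): go(p)"
```

```text
t 32.33 pos [0.5375 0.0522 0.1068] w 0.6 F [-0.3 -0.2  0.2]
total [ 0.07  0.88 -0.69] rot [-0.003  0.002  0.003] rows 1 each [ 0.066  0.88  -0.692]
t 32.33 pos [0.5375 0.0522 0.1068] w 0.6 F [-0.3 -0.2  0.2]
total [ 0.05  1.86 -2.6 ] rot [-0.003  0.002  0.003] rows 3 each [ 0.018  0.618 -0.867]
```

play_rows(targets=[{"claw":1,"linear":[0,0.4,-0.35],"rotation":[0,0,0]},{"claw":1,"linear":[0,0.35,-0.4],"rotation":[0,0,0]},{"claw":1,"linear":[0,0.25,-0.4],"rotation":[0,0,0]},{"claw":1,"linear":[0,0.2,-0.4],"rotation":[0,0,0]},{"claw":1,"linear":[0,0.2,-0.4],"rotation":[0,0,0]}])

```text
time: 32.75
position: [0.5636, 0.1114, 0.1092]
tool_rot: [1.035, 1.308, -1.045]
ft_force: [-0.2, -1.2, 0.2]
grip_width: 0.009
```

```bash
python3 -c "
from h import *
for p in ([.568,.126,.105],): go(p)"
```

```text
t 32.75 pos [0.5636 0.1114 0.1092] w 0.8 F [-0.2 -1.2  0.2]
total [ 0.16  0.3  -0.53] rot [-0.003  0.003  0.003] rows 1 each [ 0.165  0.303 -0.53 ]
```

play_rows(targets=[{"claw":1,"linear":[0.1,0.15,-0.3],"rotation":[0,0,0]},{"claw":1,"linear":[0,0.1,-0.4],"rotation":[0,0,0]}])

```text
time: 32.92
position: [0.5663, 0.1259, 0.1073]
tool_rot: [1.028, 1.302, -1.053]
ft_force: [-0.1, -27.5, -1.2]
grip_width: 0.001
```

play_rows(targets=[{"claw":1,"linear":[0,0.1,-0.4],"rotation":[0,0,0]},{"claw":1,"linear":[0,0.1,-0.4],"rotation":[0,0,0]}])

```text
time: 33.08
position: [0.5663, 0.1248, 0.1068]
tool_rot: [1.008, 1.281, -1.087]
ft_force: [-9.0, -20.8, 15.0]
grip_width: 0.006
```

play_rows(targets=[{"claw":1,"linear":[0,0.1,-0.4],"rotation":[0,0,0]}])

```text
time: 33.17
position: [0.5661, 0.1244, 0.1071]
tool_rot: [0.999, 1.27, -1.104]
ft_force: [-8.0, -19.6, 14.0]
grip_width: 0.003
```

play_rows(targets=[{"claw":1,"linear":[0,-0.1,0.4],"rotation":[0,0,0]},{"claw":1,"linear":[-0.2,-0.3,0.7],"rotation":[0,0,0]},{"claw":1,"linear":[-0.6,-0.5,0.6],"rotation":[0,0,0]},{"claw":1,"linear":[-0.9,-0.5,0.4],"rotation":[0,0,0]},{"claw":0.3,"linear":[-0.9,-0.5,0.3],"rotation":[0,0,0]},{"claw":0.3,"linear":[-0.9,-0.4,0],"rotation":[0,0,0]},{"claw":0.3,"linear":[-0.5,-0.3,0],"rotation":[0,0,0]},{"claw":0.3,"linear":[0,0,0],"rotation":[0,0,0]},{"claw":0.3,"linear":[0,0,0],"rotation":[0,0,0]}])

```text
time: 33.92
position: [0.5151, 0.0567, 0.2175]
tool_rot: [1.0, 1.267, -1.107]
ft_force: [0.1, 0.2, 0.7]
grip_width: 0.297
```

```bash
python3 - <<'E'
from h import *
go([.473,.037,.15]);print(get_state()['joint_positions'].round(2))
st=get_state();im=get_image('wrist');cv2.imwrite('pics/w8.png',im);C=cam('wrist',st)
print('center proj',proj(C,[[.473,.037,.071],[.473,.037,.045]]))
for c,s,m in blobs(red(im),20): print('red',c,s[4],plane(C,c,.03))
sred('6')
a=cv2.imread('pics/scene6.png')[230:400,320:520]
cv2.imwrite('pics/f.png',np.hstack([cv2.resize(a,(320,480)),cv2.resize(im[:360],(480,480))]))
E
```

```text
t 33.92 pos [0.5151 0.0567 0.2175] w 25.8 F [0.1 0.2 0.7]
total [ 2.78 -1.72  0.26] rot [-0.019  0.04   0.02 ] rows 3 each [ 0.926 -0.574  0.087]
[ 0.49  0.11 -0.74  1.74  0.14  1.35 -1.65]
center proj [[319.47535824 271.97133996]
 [317.50902084 261.39989501]]
red [343.1 218.1] 185 [[0.5120844  0.02075355 0.03      ]]
scene [494.3 344.1] 590 table [0.401 0.264] mat [0.446 0.276]
scene [471.9 364.2] 676 table [0.464 0.268] mat [0.503 0.28 ]
scene [444.3 385.2] 719 table [0.532 0.267] mat [0.565 0.279]
```

View pics/f.png

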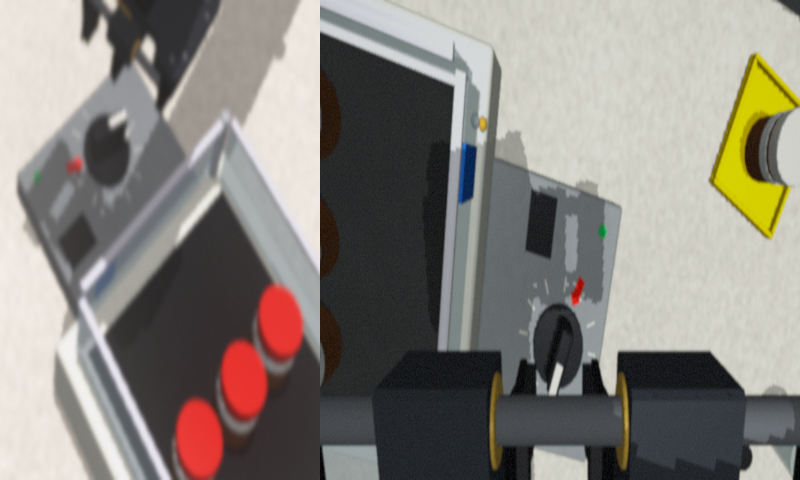

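The gate is seated, with its top edge in line with the walls. The dial disc is centred at (317,260) against a predicted (317,261). The white pointer points toward the robot side.

```bash
python3 - <<'E'
from h import *
st=get_state(); 
old=dict(st);old['position']=np.array([.4768,-.0184,.2461]);old['tool_rot']=np.array([1.04,1.29,-1.011])
c=np.array([.473,.037])
im=cv2.imread('pics/w8.png')
for nm,S,fn,roi in(('w7',old,'pics/w7.png',(slice(205,245),slice(225,262))),('w8',st,'pics/w8.png',(slice(235,297),slice(295,340)))):
    im=cv2.imread(fn);C=cam('wrist',S);h,s,v=hsv(im);m=np.zeros(v.shape,bool);m[roi]=((s<45)&(v>150))[roi]
    for q,b,k in blobs(m,15):
        p=np.argwhere(k)[:,::-1];P=plane(C,p,.071)[:,:2];u,sv,vt=np.linalg.svd(P-P.mean(0));
        print(nm,q,b[4],'mean',P.mean(0).round(4),'ang from axis',np.degrees(np.arctan2(*(P.mean(0)-c)[::-1])),'pca',np.degrees(np.arctan2(vt[0,1],vt[0,0])))
    P=plane(C,blobs(red(im),20)[0][0],.03)[0,:2]-c;print('mark',np.degrees(np.arctan2(P[1],P[0])))
    r=red(im)&(np.arange(640)>200)[None];p=np.argwhere(r)[:,::-1];p=plane(C,p,.03)[:,:2];u,sv,vt=np.linalg.svd(p-p.mean(0));print(np.degrees(np.arctan2(vt[0,1],vt[0,0])),len(p))
E
```

```text
mark -24.032261314141138
157.90776929172193 178
w8 [314.2 284.4] 226 mean [0.4611 0.0394] ang from axis 168.5062723988326 pca 165.4390557394091
w8 [332.5 291.4] 89 mean [0.4577 0.0234] ang from axis -138.23635116157394 pca -64.44156715068941
w8 [297.4 290.9] 45 mean [0.4531 0.0519] ang from axis 143.21429914594728 pca -146.53905853896117
mark -22.357418465785933
158.53323914502477 185
```

Planned grip: bar axis 167°, marker −22°, so the turn is about 189° clockwise. I'll rotate the jaws to 77° first so joint 7 has room, and tilt the tool about 5° so the gripper body stays clear of the shut gate.

play_rows(targets=[{"claw":0.4,"linear":[0,0,0],"rotation":[-0.079,0,0]},{"claw":0.4,"linear":[0,0,0],"rotation":[-0.079,0,0]},{"claw":0.4,"linear":[0,0,0],"rotation":[-0.079,0,0]},{"claw":0.4,"linear":[0,0,0],"rotation":[-0.079,0,0]},{"claw":0.4,"linear":[0,0,0],"rotation":[-0.079,0,0]},{"claw":0.4,"linear":[0,0,0],"rotation":[-0.079,0,0]},{"claw":0.4,"linear":[0,0,0],"rotation":[-0.079,0,0]},{"claw":0.4,"linear":[0,0,0],"rotation":[-0.079,0,0]},{"claw":0.4,"linear":[0,0,0],"rotation":[-0.079,0,0]},{"claw":0.4,"linear":[0,0,0],"rotation":[-0.079,0,0]}])

```text
time: 34.9
position: [0.5113, 0.0601, 0.2013]
tool_rot: [0.04, 1.607, -0.137]
ft_force: [-0.3, -0.9, 0.3]
grip_width: 0.599
```

play_rows(targets=[{"claw":0.4,"linear":[0,0,0],"rotation":[-0.079,0,0]},{"claw":0.4,"linear":[0,0,0],"rotation":[-0.079,0,0]},{"claw":0.4,"linear":[0,0,0],"rotation":[-0.079,0,0]},{"claw":0.4,"linear":[0,0,0],"rotation":[-0.079,0,0]},{"claw":0.4,"linear":[0,0,0],"rotation":[-0.079,0,0]},{"claw":0.4,"linear":[0,0,0],"rotation":[-0.079,0,0]},{"claw":0.4,"linear":[0,0,0],"rotation":[-0.079,0,0]},{"claw":0.4,"linear":[0,0,0],"rotation":[-0.079,0,0]}])

```text
time: 35.57
position: [0.5081, 0.0629, 0.1894]
tool_rot: [-0.716, 1.534, 0.683]
ft_force: [0.2, -0.0, 0.3]
grip_width: 0.6
```

```bash
cat >> h.py <<'E'
def god(p,yawdeg,tilt=5):
    st=get_state(); Rm=R.from_rotvec(st['tool_rot']).as_matrix(); t=np.radians(tilt)
    x=np.array([0,np.sin(t),-np.cos(t)]);a=np.radians(yawdeg);z=np.array([np.cos(a),np.sin(a),0]);z-=x*(z@x);z/=np.linalg.norm(z)
    T=np.c_[x,np.cross(z,x),z]; d=Rm.T@(np.array(p)-st['position'])/.025; w=R.from_matrix(Rm.T@T).as_rotvec()/(np.pi/2)
    print('t',round(st['time'],2),'pos',st['position'].round(4),'w',round(st['grip_width']*87,1),'F',st['ft_force'].round(1),'M',st['torque'].round(2),'yaw',np.degrees(np.arctan2(Rm[1,2],Rm[0,2])).round(1),'tooldown',Rm[:,0].round(3),'q',st['joint_positions'].round(2))
    print(' lin',d.round(2),'rot',w.round(3))
E
python3 -c "
from h import *
god([.473,.037,.12],77)"
```

```text
t 35.57 pos [0.5081 0.0629 0.1894] w 52.2 F [ 0.2 -0.   0.3] M [ 0.13 -0.17  0.03] yaw 50.8 tooldown [-0.059 -0.051 -0.997] q [ 0.65  0.19 -0.94  1.76  0.19  1.35  0.55]
 lin [ 2.9   0.4  -1.47] rot [-0.292 -0.096  0.005]
```

play_rows(targets=[{"claw":0.4,"linear":[0,0,0],"rotation":[-0.07,-0.025,0]},{"claw":0.4,"linear":[0,0,0],"rotation":[-0.07,-0.025,0]},{"claw":0.4,"linear":[0,0,0],"rotation":[-0.07,-0.025,0]},{"claw":0.4,"linear":[0,0,0],"rotation":[-0.06,-0.015,0]},{"claw":0.4,"linear":[0,0,0],"rotation":[0,0,0]}])

```text
time: 35.98
position: [0.5063, 0.0663, 0.1826]
tool_rot: [-0.97, 1.256, 1.086]
ft_force: [-0.2, -0.3, -0.1]
grip_width: 0.6
```

```bash
python3 -c "
from h import *
god([.473,.037,.11],77)"
```

```text
t 35.98 pos [0.5063 0.0663 0.1826] w 52.2 F [-0.2 -0.3 -0.1] M [-0.04 -0.19  0.01] yaw 76.7 tooldown [-0.003  0.087 -0.996] q [ 0.82  0.13 -0.99  1.83  0.02  1.24  1.16]
 lin [ 2.8   0.96 -1.69] rot [-0.003 -0.001 -0.002]
```

play_rows(targets=[{"claw":0.4,"linear":[0.2,0.45,-0.8],"rotation":[0,0,0]},{"claw":0.4,"linear":[0.5,0.4,-0.75],"rotation":[0,0,0]},{"claw":0.4,"linear":[0.7,0.1,-0.15],"rotation":[0,0,0]},{"claw":0.4,"linear":[0.6,0,0],"rotation":[0,0,0]},{"claw":0.4,"linear":[0.4,0,0],"rotation":[0,0,0]},{"claw":0.4,"linear":[0,0,0],"rotation":[0,0,0]}])

```text
time: 36.48
position: [0.4709, 0.0365, 0.1138]
tool_rot: [-0.954, 1.265, 1.081]
ft_force: [-0.6, 0.7, -0.2]
grip_width: 0.599
```

```bash
python3 -c "
from h import *
god([.473,.037,.05],77)"
```

```text
t 36.48 pos [0.4709 0.0365 0.1138] w 52.1 F [-0.6  0.7 -0.2] M [-0.01 -0.13  0.01] yaw 75.8 tooldown [-0.009  0.09  -0.996] q [ 0.88  0.11 -0.97  1.98 -0.    1.1   1.23]
 lin [ 2.54 -0.15 -0.18] rot [-0.012  0.001 -0.006]
```

play_rows(targets=[{"claw":0.4,"linear":[0.4,-0.15,-0.18],"rotation":[-0.012,0,-0.006]},{"claw":0.4,"linear":[0.6,0,0],"rotation":[0,0,0]},{"claw":0.4,"linear":[0.6,0,0],"rotation":[0,0,0]},{"claw":0.4,"linear":[0.4,0,0],"rotation":[0,0,0]},{"claw":0.4,"linear":[0.2,0,0],"rotation":[0,0,0]}])

```text
time: 36.9
position: [0.4766, 0.0396, 0.0581]
tool_rot: [-0.972, 1.248, 1.087]
ft_force: [-0.7, 0.1, 1.3]
grip_width: 0.598
```

```bash
python3 -c "
from h import *
god([.473,.037,.05],77)"
```

```text
t 36.9 pos [0.4766 0.0396 0.0581] w 52.0 F [-0.7  0.1  1.3] M [-0.07 -0.12  0.01] yaw 76.9 tooldown [ 0.003  0.091 -0.996] q [ 0.82  0.21 -0.95  2.03  0.1   0.97  1.17]
 lin [ 0.31  0.11 -0.16] rot [-0.     0.003  0.001]
```

play_rows(targets=[{"claw":0.4,"linear":[0.15,0.11,-0.16],"rotation":[0,0.003,0]},{"claw":1,"linear":[0,0,0],"rotation":[0,0,0]},{"claw":1,"linear":[0,0,0],"rotation":[0,0,0]},{"claw":1,"linear":[0,0,0],"rotation":[0,0,0]},{"claw":1,"linear":[0,0,0],"rotation":[0,0,0]},{"claw":1,"linear":[0,0,0],"rotation":[0,0,0]}], newtons=10)

```text
time: 37.4
position: [0.4741, 0.0376, 0.0551]
tool_rot: [-0.975, 1.251, 1.085]
ft_force: [-0.3, 0.3, 0.2]
grip_width: 0.312
```

play_rows(targets=[{"claw":1,"linear":[-0.03,0,0],"rotation":[0.05,0,0]},{"claw":1,"linear":[-0.03,0,0],"rotation":[0.07,0,0]},{"claw":1,"linear":[-0.03,0,0],"rotation":[0.07,0,0]},{"claw":1,"linear":[-0.03,0,0],"rotation":[0.07,0,0]}])

```text
time: 37.73
position: [0.4736, 0.0357, 0.0573]
tool_rot: [-0.652, 1.408, 0.772]
ft_force: [3.9, 0.8, -10.5]
grip_width: 0.172
```

```bash
python3 -c "
from h import *
god([.473,.037,.051],-112)"
```

```text
t 37.73 pos [0.4736 0.0357 0.0573] w 14.9 F [  3.9   0.8 -10.5] M [-0.12 -0.83  0.01] yaw 52.5 tooldown [ 0.003  0.085 -0.996] q [ 0.77  0.19 -0.89  2.04  0.08  0.97  0.77]
 lin [0.26 0.04 0.01] rot [1.83e+00 4.00e-03 1.00e-03]
```

play_rows(targets=[{"claw":1,"linear":[0.04,0,0],"rotation":[0.075,0,0]},{"claw":1,"linear":[0,0,0],"rotation":[0.075,0,0]},{"claw":1,"linear":[0,0,0],"rotation":[0.075,0,0]},{"claw":1,"linear":[0,0,0],"rotation":[0.075,0,0]},{"claw":1,"linear":[0,0,0],"rotation":[0.075,0,0]},{"claw":1,"linear":[0,0,0],"rotation":[0.075,0,0]}])

```text
time: 38.23
position: [0.4715, 0.0343, 0.0572]
tool_rot: [-0.074, 1.559, 0.201]
ft_force: [0.4, 0.4, -1.0]
grip_width: 0.159
```

```bash
python3 -c "
from h import *
god([.473,.037,.053],-112)"
```

```text
t 38.23 pos [0.4715 0.0343 0.0572] w 13.9 F [ 0.4  0.4 -1. ] M [-0.15  0.03  0.12] yaw 10.0 tooldown [-0.     0.081 -0.997] q [ 0.69  0.17 -0.79  2.05  0.05  0.97  0.05]
 lin [0.17 0.08 0.07] rot [1.357 0.004 0.003]
```

play_rows(targets=[{"claw":1,"linear":[0.05,0.06,0.05],"rotation":[0.075,0,0]},{"claw":1,"linear":[0,0,0],"rotation":[0.075,0,0]},{"claw":1,"linear":[0,0,0],"rotation":[0.075,0,0]},{"claw":1,"linear":[0,0,0],"rotation":[0.075,0,0]},{"claw":1,"linear":[0,0,0],"rotation":[0.075,0,0]},{"claw":1,"linear":[0,0,0],"rotation":[0.075,0,0]},{"claw":1,"linear":[0,0,0],"rotation":[0.075,0,0]},{"claw":1,"linear":[0,0,0],"rotation":[0.075,0,0]},{"claw":1,"linear":[0,0,0],"rotation":[0.075,0,0]},{"claw":1,"linear":[0,0,0],"rotation":[0.075,0,0]}])

```text
time: 39.07
position: [0.468, 0.0362, 0.0568]
tool_rot: [0.883, 1.454, -0.779]
ft_force: [-0.0, 1.1, -1.2]
grip_width: 0.164
```

```bash
python3 -c "
from h import *
god([.473,.037,.053],-112)"
```

```text
t 39.07 pos [0.468  0.0362 0.0568] w 14.3 F [-0.   1.1 -1.2] M [-0.02 -0.21  0.06] yaw -60.7 tooldown [-0.007  0.078 -0.997] q [ 0.56  0.15 -0.67  2.05  0.01  0.97 -1.17]
 lin [0.15 0.19 0.08] rot [0.57  0.006 0.005]
```

play_rows(targets=[{"claw":1,"linear":[0,0.15,0.05],"rotation":[0.075,0.003,0.003]},{"claw":1,"linear":[0,0.03,0],"rotation":[0.075,0,0]},{"claw":1,"linear":[0,0,0],"rotation":[0.075,0,0]},{"claw":1,"linear":[0,0,0],"rotation":[0.075,0,0]},{"claw":1,"linear":[0,0,0],"rotation":[0.075,0,0]},{"claw":1,"linear":[0,0,0],"rotation":[0.06,0,0]},{"claw":1,"linear":[0,0,0],"rotation":[0.02,0,0]},{"claw":1,"linear":[0,0,0],"rotation":[0,0,0]}])

```text
time: 39.73
position: [0.4681, 0.0385, 0.0568]
tool_rot: [1.439, 1.162, -1.365]
ft_force: [0.4, 0.3, -2.4]
grip_width: 0.167
```

```bash
python3 -c "
from h import *
god([.473,.037,.053],-112)"
```

```text
t 39.73 pos [0.4681 0.0385 0.0568] w 14.5 F [ 0.4  0.3 -2.4] M [-0.19 -0.21  0.05] yaw -104.0 tooldown [-0.013  0.083 -0.996] q [ 0.49  0.14 -0.6   2.05 -0.    0.98 -1.91]
 lin [0.14 0.21 0.02] rot [0.09  0.005 0.007]
```

play_rows(targets=[{"claw":1,"linear":[0,0,0],"rotation":[0.045,0,0]},{"claw":1,"linear":[0,0,0],"rotation":[0.045,0,0]},{"claw":1,"linear":[0,0,0],"rotation":[0,0,0]},{"claw":1,"linear":[0,0,0],"rotation":[0,0,0]}])

```text
time: 40.07
position: [0.4681, 0.0389, 0.0568]
tool_rot: [1.538, 1.083, -1.471]
ft_force: [0.2, 0.6, -2.1]
grip_width: 0.169
```

```bash
python3 -c "
from h import *
god([.473,.037,.053],-112)"
```

```text
t 40.07 pos [0.4681 0.0389 0.0568] w 14.7 F [ 0.2  0.6 -2.1] M [-0.16 -0.11 -0.11] yaw -112.1 tooldown [-0.012  0.083 -0.996] q [ 0.48  0.14 -0.58  2.05 -0.01  0.98 -2.05]
 lin [0.14 0.21 0.01] rot [0.    0.005 0.006]
```

play_rows(targets=[{"claw":0.4,"linear":[0,0,0],"rotation":[0,0,0]},{"claw":0.4,"linear":[0,0,0],"rotation":[0,0,0]},{"claw":0.4,"linear":[0,0,0],"rotation":[0,0,0]},{"claw":0.4,"linear":[-0.4,0,0],"rotation":[0,0,0]},{"claw":0.4,"linear":[-0.9,0,0],"rotation":[0,0,0]},{"claw":0.4,"linear":[-0.9,0,0],"rotation":[0,0,0]},{"claw":0.4,"linear":[-0.9,0,0],"rotation":[0,0,0]},{"claw":0.4,"linear":[-0.9,-0.6,0.3],"rotation":[0,0,0]},{"claw":0.4,"linear":[-0.9,-0.8,0.5],"rotation":[0,0,0]},{"claw":0.4,"linear":[-0.3,-0.5,0.3],"rotation":[0,0,0]}])

```text
time: 40.9
position: [0.4153, 0.0206, 0.1958]
tool_rot: [1.531, 1.095, -1.461]
ft_force: [0.8, 0.4, -1.0]
grip_width: 0.596
```

```bash
python3 - <<'E'
from h import *
st=get_state();im=get_image('wrist');cv2.imwrite('pics/w9.png',im);C=cam('wrist',st)
god([.473,.037,.053],-112)
c=proj(C,[[.473,.037,.071]])[0];print('centre',c)
for q,b,m in blobs(red(im),20):
    P=plane(C,q,.03)[0,:2]-[.473,.037]
    if np.hypot(*P)<.08:print('mark',q,np.hypot(*P),np.degrees(np.arctan2(P[1],P[0])))
u,v=np.clip(c.astype(int),[70,70],[570,410]);a=cv2.resize(im[v-70:v+70,u-70:u+70],(400,400),interpolation=2)
s=get_image('scene');cv2.imwrite('pics/scene9.png',s);cv2.imwrite('pics/g.png',np.hstack([a,cv2.resize(s[230:430,320:520],(400,400),interpolation=2)]));print(u-70,v-70)
E
```

```text
t 40.95 pos [0.4139 0.02   0.1962] w 51.7 F [-1.5 -1.1  1.4] M [-0.08  0.14 -0.02] yaw -111.4 tooldown [-0.013  0.086 -0.996] q [ 0.56 -0.16 -0.53  2.   -0.17  1.3  -1.86]
 lin [ 5.74  2.2  -1.06] rot [0.008 0.004 0.007]
centre [280.47941899 156.06231544]
mark [288.1  94.9] 0.04257116007733261 -21.626248861833904
210 86
```

View pics/g.png

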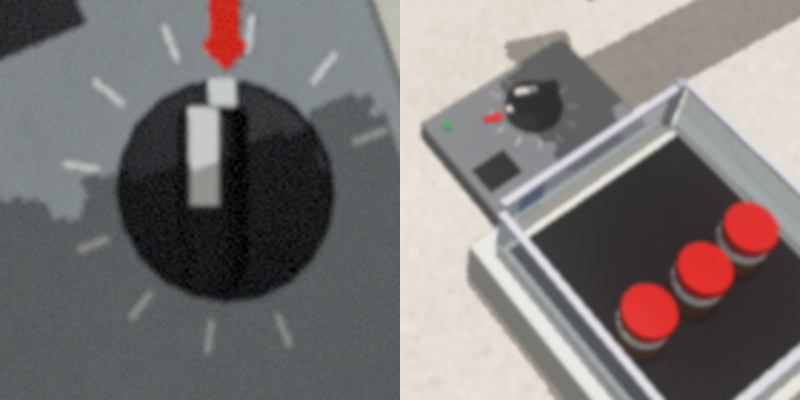

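The pointer (222,92) lines up with the marker tip (225,65) about the disc centre (226,190), within about 2°. The gate is shut and the three jars are upright. One last look at the whole scene.

```bash
python3 -c "
from h import *
im=get_image('side');cv2.imwrite('pics/side9.png',im)"
```

```text
(no output)
```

View pics/side9.png

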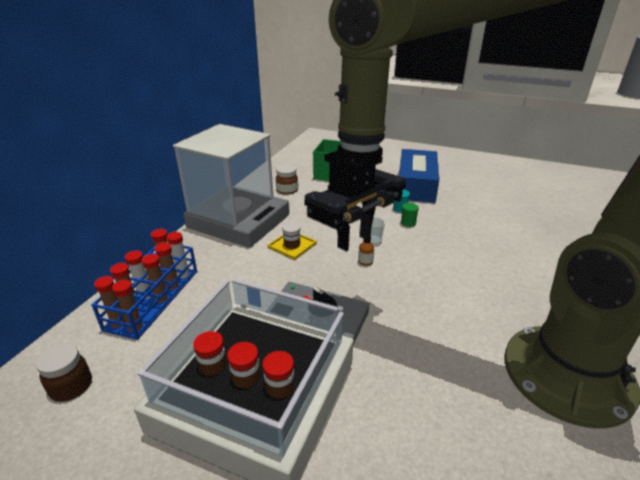

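The side view shows the white-lidded jar upright in the tray (291,237), three red jars on the mat, the gate closed, the amber bottle and beaker still standing, and the arm clear. Handing in.

```bash
python3 -c "
from bench import *
print(close_job())"
```

```text
the job is handed in; nothing more can be done
None
```

The job is handed in at about 41 s of robot time. No verdict was reported, so the results below are from my own last checks.

- **White-lidded jar:** it stands upright in the yellow tray. I placed it within about 1 mm of the tray centre I measured.
- **Red-lidded jars:** only three were present, and all three stand upright on the shaker mat. They are at about x +62, 0 and −57 mm and y +14 to +18 mm from the platform centre, inside the 95 mm limit.
- **Gate:** pushed until the fingers stopped moving with about 27 N on them. Later views show it in line with the walls. I had no direct reading of its angle.
- **Dial:** turned after the gate was shut. In the close view the pointer is within about 2° of the red marker, against about 7° allowed.
- **Bystanders and robot:** the amber bottle and beaker are still standing and look unmoved. The open gripper is clear of everything.

None of the checks failed. The camera estimates of the tray centre disagreed by up to 10 mm, so I used the close wrist view for that placing.

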